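Set out the breakfast jams

TASK

Set out the jams for breakfast: slide the flush cover of the jam chest fully open, line the three cork-topped coasters up in a straight row against the chest's wooden plinth, square to it and one centred on each brass mark, and stand every jar from the chest upright in the middle of a coaster of its own. Finish with the cover slid fully shut again, and leave the other things on the counter where they are.

Things in the scene. Friction and masses are not known exactly. Their poses are not given: they have to be found in the camera images.
- chest: Fixed steel jam chest, 160 (x) by 460 (y) by 72 mm high, walls 15 mm; origin under its centre on the counter, x across it away from the robot, y along it. Its +y half (y -5 to 215 mm) is a well for jars, its -y half a closed deck 65 mm high. Along its front foot a wooden plinth, 12 mm high, front face at x = -110 mm. Three brass lines cross plinth and front wall at y = -140, 0, 140 mm.
- well_floor (a point): Centre of the floor of the chest's well, 12 mm above the counter; the well is 130 mm (x) by 220 mm (y) inside, its rim 60 mm above its floor; axes as the chest's.
- cover_top (a point): Centre of the upper face of the flat wooden cover, 128 mm (x) by 217 mm (y), 6 mm thick, without any handle; its upper face is flush with the chest's walls at 72 mm. It lies over the well when shut and over the deck when open. It moves only along the chest's y.
- cover (a joint): Travel of the cover in m: 0 fully shut, grows as it slides along the chest's -y, 0.21 fully open. It stays where it is left; about 1.5 N of rail friction, plus a little drag with speed. It can be moved by pressing on its upper face with some 5 to 15 N and dragging.
- mark0 (a point): Where the centre of a coaster belongs at the brass mark at chest y = -140 mm: 45 mm in front of the plinth's front face, 4 mm above the counter; axes as the chest's.
- mark1 (a point): Where the centre of a coaster belongs at the brass mark at chest y = 0 mm: 45 mm in front of the plinth's front face, 4 mm above the counter; axes as the chest's.
- mark2 (a point): Where the centre of a coaster belongs at the brass mark at chest y = 140 mm: 45 mm in front of the plinth's front face, 4 mm above the counter; axes as the chest's.
- coaster0_mid (a point): Centre of a loose square slate coaster with a cork top, 90 x 90 mm, 8 mm thick, about 0.16 kg, lying flat on the counter in front of the chest; axes along its edges, z up. It slides easily on the smooth counter; its cork top is grippy. Too wide to grasp across: nudge it, or press on it and drag. The three are alike, any one may go to any mark.
- coaster1_mid (a point): Centre of a loose square slate coaster with a cork top, 90 x 90 mm, 8 mm thick, about 0.16 kg, lying flat on the counter in front of the chest; axes along its edges, z up. It slides easily on the smooth counter; its cork top is grippy. Too wide to grasp across: nudge it, or press on it and drag. The three are alike, any one may go to any mark.
- coaster2_mid (a point): Centre of a loose square slate coaster with a cork top, 90 x 90 mm, 8 mm thick, about 0.16 kg, lying flat on the counter in front of the chest; axes along its edges, z up. It slides easily on the smooth counter; its cork top is grippy. Too wide to grasp across: nudge it, or press on it and drag. The three are alike, any one may go to any mark.
- jar0_mid (a point): Centre (half-way up) of a sealed squat jam jar, a cylinder 50 mm across and 50 mm high (red with a brass lid), about 0.14 kg; z is its upright axis. May be absent.
- jar1_mid (a point): Centre (half-way up) of a sealed squat jam jar, a cylinder 50 mm across and 50 mm high (orange with a white lid), about 0.14 kg; z is its upright axis. May be absent.
- jar2_mid (a point): Centre (half-way up) of a sealed squat jam jar, a cylinder 50 mm across and 50 mm high (amber with a dark lid), about 0.14 kg; z is its upright axis. May be absent.
- mug: Bystander, to be left where it is: white mug, 80 mm across, 90 mm high; origin under its centre.
- grinder: Bystander, to be left where it is: dark wooden pepper grinder, 48 mm across, 100 mm high; origin under its centre.
- teaspoon: Bystander, to be left where it is: steel teaspoon, 140 mm long, lying flat; origin under its middle.
- napkins: Bystander, to be left where it is: stack of paper napkins, 120 x 120 x 50 mm; origin under its centre.
- sugarbowl: Bystander, to be left where it is: blue bowl, 110 mm across, 50 mm high; origin under its centre.
- milk: Bystander, to be left where it is: white milk jar with a red cap, 64 mm across, 130 mm high; origin under its centre.
There are look-alikes about, which are no part of the job. Leave any green look-alike of the part that bears coaster2_mid alone. Leave any green or turquoise look-alike of the part that bears coaster1_mid alone.

How it is judged:
By the outcome, as a careful person would: the job done as asked, in the order asked, and still so for the second after the job is handed in, with the robot touching nothing.
Of jar0, jar1, jar2 only 2 to 3 are there at a start; the rules pass over those that are not, and their reading is None.
At some moment in a run one of coaster0, coaster1, coaster2 may be knocked a few centimetres aside while the robot is not near it.
It also fails if it takes over 210 s, if anything falls off the work surface, if the arm or the gripper's body presses on something with over 40 N, if the wrist force passes 120 N, or if a joint passes its speed limit or range.

ROBOT

A 6-joint arm with a two-finger parallel gripper is mounted at the origin on the work surface. World frame = base frame: x ahead of the robot, y to its left, z up, the work surface at z = 0. Lengths are in m, angles in rad, forces in N, time in s.
With the tool pointing down it reaches from about 0.2 to 0.875 m from the base axis. Payload 3.4 kg.
Tool frame: the origin (TCP) lies between the finger pads; the fingertips stand 8 mm ahead of it and the grasp point (between the pads) lies 11 mm behind it; z points along the fingers, y is the line along which they close (so a half turn about z gives the same grasp; the last joint's range is limited). The gripper opens to 94 mm and grips with 3 to 60 N. Pads are 16 mm wide; open, the fingers measure 119 mm over their backs; the gripper's body (75 mm by 177 mm) begins 78 mm behind the grasp point.
Start: joints at [-1.224, 0.276, 1.505, -0, 1.361, -0.121], TCP at [0.259, -0.513, 0.213] pointing down, gripper open.
Joint ranges: [-2.89, 2.89], [-0.75, 2.08], [0.22, 2.7], [-1.18, 4.32], [0.11, 2.71], [-2.7, 2.7]. Speed limits (rad/s): [2.57, 2.57, 3.14, 3.14, 3.14, 3.14].

INTERFACE

Orientations are given as a unit quaternion [x, y, z, w].
In Python, from workcell import manip, viewer gives the robot as it stands.
- The arm moves only by the shell command python3 -m inch 'ROWS' [FORCE]. ROWS is JSON, a list of rows, each a list of 3 entries, a list of its own where there are three numbers: the shift along the tool's x, y, z in m, then the turn, a rotation vector about the tool's x, y, z in degrees, then the gripper's target within -1 to 1 (shut at 1, half-way at 0, fully open at -1). A call has 1 to 5 rows; each row is the pose to reach, as a shift and turn from the pose commanded when the call began, along the tool's axes at that moment; what a row does not reach only later rows make up. A row lasts 1/10 s, in which the tool goes at most 50 mm and 8.59 degrees, less where a joint would pass 70% of its speed; a pose out of reach is approached as far as the arm can. A call with a gripper value outside its range is refused whole. The fingers move at their own pace and stop on an object; FORCE is the grip in N (left out, the last holds). Time passes only in rows, so rows that repeat a pose let the fingers close. It gives the time, the measured TCP pose, the force, the opening and the grip force at its end, in the units of the state.
- manip.observe(): the state, without advancing time (a new reading comes with each control period).
- viewer.camera(name): name is "side" or "top"; returns a dict with "frame" (420x560x3 uint8, red, green, blue), "camera_matrix" (3x3 intrinsics, pixels), "R" (3x3) and "t" (3): a world point X has camera coordinates R X + t. Camera axes: x right, y down, z forward; pixel columns grow to the right and rows downward; lengths in m; the calibration is good to about 2 mm. A picture is of the moment at which its call begins. There is no depth.
- manip.job_done(): hands the job in; it is judged then, once.
The state is a dict: "clock": time; "qpos": joint angles; "qd": joint speeds; "effort": joint torques, N m; "ee_pos": TCP position; "orientation": TCP orientation; "ft_force": force on the tool from outside, world axes, zero at the start; "wrist_torque": the same for the moment, N m; "grip_width": finger opening in m; "grip_force": force on a finger pad.
Only numpy, scipy, OpenCV 4.12 (cv2) and the standard library are available. Lean on these libraries where they do the work, as an engineer would, in place of code of your own. Each camera call takes 0.05 s, during which the arm holds its last target. There are 200 camera calls.

## Working session

There is one attempt and no reset: what is moved stays moved. The work goes in short steps, Python scripts to look and compute and a shell command to move; the robot and the scene stay as the last step left them, time stands still between calls to the robot, and variables do not carry over. Pictures are saved under pics/ and viewed, at most 14 in all, crops included, and the job is handed in when it is done.

```bash
ls; mkdir -p pics; cat > h.py <<'E'
import numpy as np, cv2, json
from workcell import manip, viewer
from scipy.spatial.transform import Rotation as Ro
def cam(n,save=None):
    c=viewer.camera(n)
    if save: cv2.imwrite('pics/'+save,c['frame'][:,:,::-1])
    return c
def ray(c,uv,z):
    K=np.array(c['camera_matrix']);R=np.array(c['R']);t=np.array(c['t'])
    uv=np.atleast_2d(np.asarray(uv,float))
    d=(R.T@np.linalg.inv(K)@np.c_[uv,np.ones(len(uv))].T).T
    o=-R.T@t
    return o+d*((z-o[2])/d[:,2])[:,None]
def proj(c,X):
    K=np.array(c['camera_matrix']);R=np.array(c['R']);t=np.array(c['t'])
    p=(K@(R@np.atleast_2d(X).T+t[:,None])).T
    return p[:,:2]/p[:,2:]
E
python3 - <<'E'
from h import *
for n in('top','side'):
    c=cam(n,n+'0.png'); R=np.array(c['R']); print(n,-R.T@np.array(c['t']),c['camera_matrix'],R.round(3).tolist())
s=manip.observe();print(s); print(Ro.from_quat(s['orientation']).as_matrix().round(3))
E
```

```text
pics
top [0.36906061 0.00382928 1.05251024] [[386.23029004   0.         279.89782938]
 [  0.         386.23029004 210.62887836]
 [  0.           0.           1.        ]] [[0.004, -1.0, 0.01], [-0.994, -0.005, -0.106], [0.106, -0.009, -0.994]]
side [-0.10189916  0.8192336   1.08896414] [[531.03420228   0.         281.09169786]
 [  0.         531.03420228 210.37723044]
 [  0.           0.           1.        ]] [[-0.817, -0.577, 0.01], [-0.419, 0.581, -0.698], [0.397, -0.574, -0.716]]
{'clock': 0.1, 'qpos': array([-1.22400541e+00,  2.76498057e-01,  1.50597317e+00, -2.80402033e-05,
        1.36067819e+00, -1.21025561e-01]), 'qd': array([ 0.00010525,  0.00091763, -0.00259905,  0.00018865, -0.00216017,
       -0.00192708]), 'effort': array([ 1.54949073e-03, -4.05453086e+01, -2.37779295e+01,  7.02650123e-02,
        2.98923464e-02, -5.25377254e-05]), 'ee_pos': array([ 0.25909881, -0.51278074,  0.21272373]), 'orientation': array([ 9.72766996e-01,  2.31783876e-01, -1.01301244e-04, -7.71880843e-04]), 'ft_force': array([ 0.11962269, -0.40593644, -0.00820527]), 'wrist_torque': array([ 0.02373204, -0.00016603, -0.00188763]), 'grip_force': 0.0, 'grip_width': 0.09382763340634787}
[[ 0.893  0.451 -0.001]
 [ 0.451 -0.893  0.001]
 [ 0.    -0.002 -1.   ]]
```

View pics/top0.png

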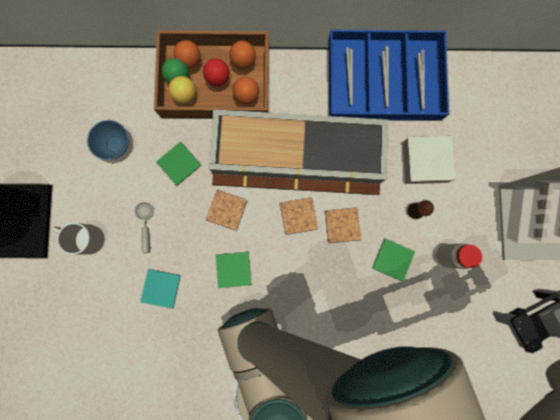

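View pics/side0.png

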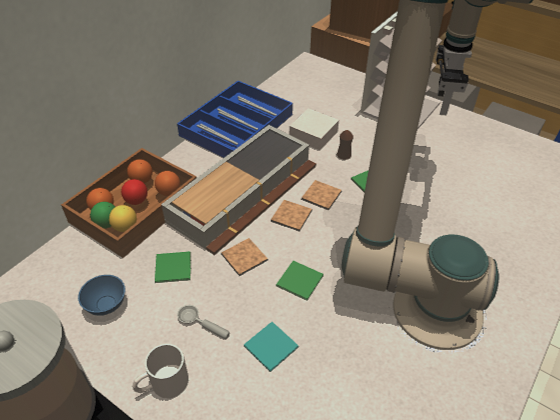

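Candidates for coasters in the top view: cork tops at (226,209), (298,215) and (343,225). The look-alikes are green at (179,163), (233,270) and (393,259), and turquoise at (161,288). I choose the three cork ones. The wooden cover at (262,142) is shut, and the dark deck is at (345,148).

```bash
cat >> h.py <<'E'
def cork(c,crop=None):
    f=c['frame'];hsv=cv2.cvtColor(f,cv2.COLOR_RGB2HSV)
    m=cv2.inRange(hsv,(5,75,90),(20,255,255))
    m=cv2.morphologyEx(m,cv2.MORPH_CLOSE,np.ones((5,5)));m=cv2.morphologyEx(m,cv2.MORPH_OPEN,np.ones((5,5)))
    cs,_=cv2.findContours(m,cv2.RETR_EXTERNAL,cv2.CHAIN_APPROX_NONE)
    out=[]
    for k in cs:
        if cv2.contourArea(k)<300: continue
        p=ray(c,k[:,0,:],.008)[:,:2]
        r=cv2.minAreaRect((p*1000).astype(np.float32))
        out.append((np.round(k[:,0].mean(0)),np.round(r[0],1),np.round(r[1],1),round(r[2],1)))
    return out,m
E
python3 - <<'E'
from h import *
for n in('top','side'):
    c=cam(n); o,m=cork(c)
    print(n)
    for q in o: print(q)
    if n=='top':
        a=c['frame'][95:250,195:400]; b=cv2.cvtColor(m[95:250,195:400],cv2.COLOR_GRAY2RGB)
        cv2.imwrite('pics/crop1.png',cv2.resize(a,None,fx=3.8,fy=3.8,interpolation=cv2.INTER_CUBIC)[:,:,::-1])
    else: cv2.imwrite('pics/crop2.png',cv2.resize(c['frame'][115:285,155:355],None,fx=3.5,fy=3.5,interpolation=cv2.INTER_CUBIC)[:,:,::-1])
E
```

```text
top
(array([343., 225.]), array([ 442.5, -176.1]), array([88. , 88.8]), 5.9)
(array([298., 216.]), array([467.4, -56. ]), array([88.4, 88.5]), 10.4)
(array([226., 209.]), array([482.9, 140.4]), array([88.5, 88.1]), 71.0)
(array([296., 184.]), array([555.1, -49.4]), array([457.2,  31.5]), 87.1)
(array([262., 142.]), array([672.2,  45.9]), array([235.4, 137.7]), 86.8)
(array([221.,  74.]), array([865.2, 174.4]), array([206.2, 289.7]), 0.4)
side
(array([243., 256.]), array([482.9, 144.1]), array([88.8, 91.2]), 70.2)
(array([291., 214.]), array([466.6, -52.8]), array([89.1, 88.7]), 10.2)
(array([100., 200.]), array([936.3, 220.6]), array([122.4, 149. ]), 40.6)
(array([322., 194.]), array([ 442. , -173.3]), array([89.2, 88.9]), 6.0)
(array([259., 206.]), array([559.9, -48.9]), array([459.2,  44.8]), 88.1)
(array([169., 194.]), array([763.1,  58.3]), array([417.9, 347.6]), 35.7)
(array([518.,  71.]), array([  241.4, -1276.2]), array([353., 989.]), 15.1)
```

View pics/crop1.png

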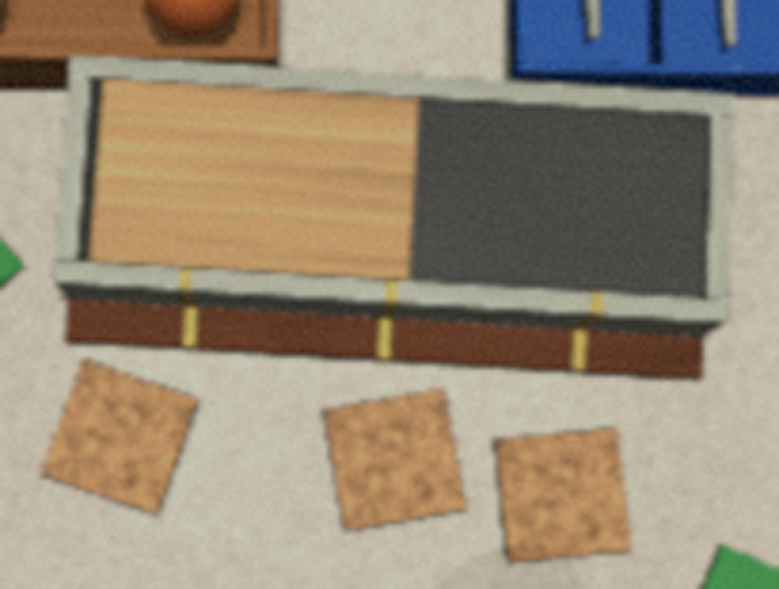

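View pics/crop2.png

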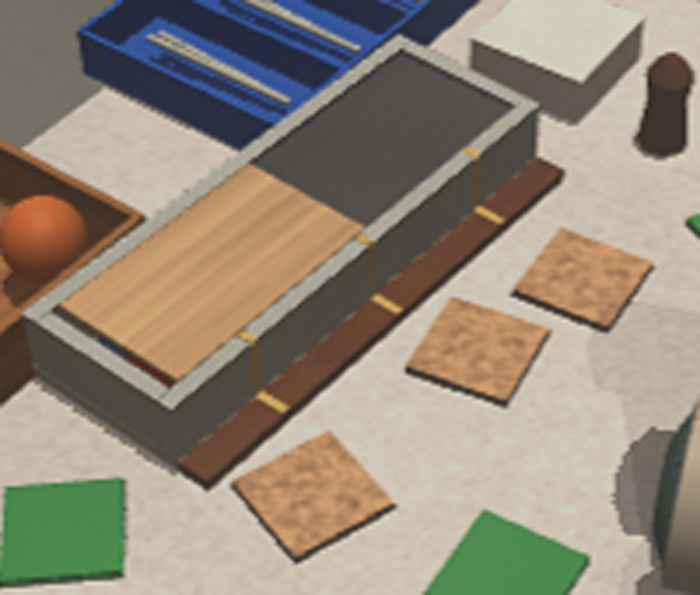

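The close crops confirm the three cork coasters, with dark slate edges and no green. The cover is wooden, and red and blue show through the gap at its +y end. Next I fit the chest pose.

```bash
cat >> h.py <<'E'
def linefit(p):
    vx,vy,x,y=cv2.fitLine((p*1000).astype(np.float32),cv2.DIST_HUBER,0,.01,.01).ravel(); 
    if vy<0: vx,vy=-vx,-vy
    return vx,vy,x,y
E
python3 - <<'E'
from h import *
for n in('top','side'):
    c=cam(n);f=c['frame'];hsv=cv2.cvtColor(f,cv2.COLOR_RGB2HSV)
    # plinth incl. brass
    roi=np.zeros(f.shape[:2],np.uint8)
    hull=proj(c,[[.50,.25,0],[.64,.25,0],[.60,-.31,0],[.49,-.31,0]])
    hull=proj(c,[[.535,.22,0],[.60,.22,.0],[.575,-.29,0],[.515,-.29,0]])
    cv2.fillConvexPoly(roi,hull.astype(np.int32),255)
    m=cv2.inRange(hsv,(0,90,30),(16,255,140))&roi
    br=cv2.inRange(hsv,(18,90,120),(35,255,255))&roi
    m=cv2.morphologyEx(m|br,cv2.MORPH_CLOSE,np.ones((5,5)));m=cv2.morphologyEx(m,cv2.MORPH_OPEN,np.ones((5,5)))
    cs,_=cv2.findContours(m,cv2.RETR_EXTERNAL,cv2.CHAIN_APPROX_NONE);k=max(cs,key=cv2.contourArea)[:,0]
    p=ray(c,k,0)[:,:2]
    # front edge: for y bins lowest x
    fe=[]
    for a in np.arange(-.25,.15,.01):
        q=p[(p[:,1]>=a)&(p[:,1]<a+.01)]
        if len(q): fe.append(q[q[:,0].argmin()])
    L=linefit(np.array(fe)); print(n,'front line',L,'yaw',-np.degrees(np.arctan2(L[0],L[1])),'x at y=-49:',L[2]+L[0]/L[1]*(-49-L[3]),'y ext',p[:,1].min(),p[:,1].max())
    cs,_=cv2.findContours(br,cv2.RETR_EXTERNAL,cv2.CHAIN_APPROX_NONE)
    for k in cs:
        M=cv2.moments(k)
        if M['m00']>5: u=[M['m10']/M['m00'],M['m01']/M['m00']];print('brass',np.round(u,1),M['m00'],ray(c,u,.012)[0].round(4))
    # steel rim
    s=cv2.inRange(hsv,(20,5,140),(70,45,185)); 
    roi[:]=0;cv2.fillConvexPoly(roi,cv2.convexHull(proj(c,[[x,y,z] for z in(.06,.075) for x,y in[(.56,.21),(.78,.21),(.76,-.31),(.54,-.31)]]).astype(np.int32)),255)
    # cover
    w=cv2.inRange(hsv,(8,80,120),(22,255,255))&roi
    w=cv2.morphologyEx(w,cv2.MORPH_OPEN,np.ones((7,7)))
    cs,_=cv2.findContours(w,cv2.RETR_EXTERNAL,cv2.CHAIN_APPROX_NONE);k=max(cs,key=cv2.contourArea)[:,0]
    print('cover',cv2.minAreaRect((ray(c,k,.072)[:,:2]*1000).astype(np.float32)))
    K=195,95
    if n=='top': print('rim', (ray(c,np.array([(70,58),(732,98),(722,322),(56,262)])/3.8+K,.072)*1000).round(0)[:,:2].tolist())
    else: print('rim',(ray(c,np.array([(398,37),(537,106),(172,408),(25,318)])/3.5+(155,115),.072)*1000).round(0)[:,:2].tolist())
E
```

```text
top front line (np.float32(0.054563787), np.float32(0.9985103), np.float32(542.4781), np.float32(-48.153336)) yaw -3.127828 x at y=-49: 542.4318 y ext -0.27976748671298646 0.17951015747220989
brass [347.  186.9] 29.5 [ 0.5463 -0.1888  0.012 ]
brass [295.7 183.8] 31.0 [ 0.5538 -0.0485  0.012 ]
brass [244.5 180.8] 29.0 [0.5613 0.0912 0.012 ]
cover ((653.3367309570312, 42.76200866699219), (218.9715576171875, 128.51084899902344), 86.96855926513672)
rim [[737.0, 170.0], [712.0, -287.0], [555.0, -276.0], [594.0, 177.0]]
side front line (np.float32(0.04622369), np.float32(0.9989311), np.float32(543.5513), np.float32(-55.71531)) yaw -2.6493664 x at y=-49: 543.862 y ext -0.2863238347700524 0.17755292686779167
brass [232.1 229.3] 13.0 [0.5624 0.0934 0.012 ]
brass [264.5 201.1] 7.5 [ 0.5558 -0.0465  0.012 ]
brass [294.3 175.9] 6.5 [ 0.5473 -0.1863  0.012 ]
cover ((650.9772338867188, 46.07489776611328), (217.9846649169922, 133.14683532714844), 86.90011596679688)
rim [[710.0, -279.0], [554.0, -270.0], [579.0, 182.0], [731.0, 177.0]]
```

```bash
python3 -m inch '[[[0,0,0],[0,0,29.9],1],[[0,0,0],[0,0,29.9],1],[[0,0,0],[0,0,29.9],1],[[0,0,0],[0,0,29.9],1],[[0,0,0],[0,0,29.9],1]]' 30
python3 -m inch '[[[0.1,-0.2,0],[0,0,0],1],[[0.1,-0.2,0],[0,0,0],1],[[0.1,-0.2,0],[0,0,0],1],[[0.1,-0.2,0],[0,0,0],1],[[0.1,-0.2,0],[0,0,0],1]]'
python3 - <<'E'
from h import *
s=manip.observe();print(s['qpos'].round(3),Ro.from_quat(s['orientation']).as_matrix().round(3).tolist())
E
```

```text
clock: 0.8
ee_pos: [0.2593, -0.5132, 0.2134]
orientation: [1.0, -0.027, -0.0, -0.0]
ft_force: [-0.0, 0.7, -0.1]
grip_width: 0.0575
grip_force: 0.0
clock: 1.3
ee_pos: [0.371, -0.3153, 0.2136]
orientation: [1.0, -0.025, 0.0, -0.001]
ft_force: [-0.3, 0.3, 0.3]
grip_width: 0.0172
grip_force: 0.0
[-0.849  0.143  1.682  0.002  1.318  0.771] [[0.999, -0.05, 0.001], [-0.05, -0.999, 0.002], [0.001, -0.002, -1.0]]
```

```bash
cat >> h.py <<'E'
# chest estimate
YAW=np.radians(-3.05);O=np.array([.652,-.0527]);AX=np.array([np.cos(YAW),np.sin(YAW)]);AY=np.array([-np.sin(YAW),np.cos(YAW)])
def w2c(p): d=np.asarray(p)[...,:2]-O; return np.stack([d@AX,d@AY],-1)
def go(x,y,z):
    s=manip.observe();R=Ro.from_quat(s['orientation']).as_matrix();p=s['ee_pos']
    print('chest',(w2c(p)*1000).round(1),'z',p[2].round(4),'tool shift',(R.T@(np.r_[O+x*AX+y*AY,z]-p)*1000).round(1),'yaw',np.degrees(np.arctan2(R[1,0],R[0,0])).round(2),'F',s['ft_force'].round(1))
E
python3 -m inch '[[[0.13,-0.19,0.0],[0,0,0],1],[[0.13,-0.19,0.0],[0,0,0],1],[[0.13,-0.19,0],[0,0,0],1],[[0.13,-0.19,0],[0,0,0],1],[[0.13,-0.19,0],[0,0,0],1]]'
python3 -m inch '[[[0.137,-0.19,0.05],[0,0,0],1],[[0.137,-0.19,0.05],[0,0,0],1],[[0.137,-0.19,0.05],[0,0,0],1],[[0.137,-0.19,0.05],[0,0,0],1],[[0.137,-0.19,0.05],[0,0,0],1]]'
python3 -m inch '[[[0,0,0.07],[0,0,0],1],[[0,0,0.07],[0,0,0],1],[[0,0,0.07],[0,0,0],1]]'
python3 -c "
from h import *
go(0,.1,.08)"
```

```text
clock: 1.8
ee_pos: [0.5117, -0.1333, 0.2136]
orientation: [1.0, -0.025, 0.001, -0.0]
ft_force: [-1.0, -0.1, -0.4]
grip_width: 0.0006
grip_force: 0.0
clock: 2.3
ee_pos: [0.6583, 0.0486, 0.1625]
orientation: [1.0, -0.025, -0.0, -0.0]
ft_force: [-0.0, -0.7, -0.1]
grip_width: 0.0003
grip_force: 0.0
clock: 2.6
ee_pos: [0.6542, 0.0467, 0.0893]
orientation: [1.0, -0.026, -0.004, 0.0]
ft_force: [-0.2, 0.1, -0.3]
grip_width: 0.0003
grip_force: 0.0
chest [-3.  99.3] z 0.0893 tool shift [ 3.1 -0.7  9.2] yaw -2.96 F [-0.2  0.1 -0.3]
```

Pressing down in small steps.

```bash
python3 -m inch '[[[0,0,0.006],[0,0,0],1],[[0,0,0.008],[0,0,0],1],[[0,0,0.009],[0,0,0],1]]' | sed -n 2,4p
python3 -m inch '[[[0,0,0.001],[0,0,0],1],[[0,0,0.001],[0,0,0],1]]'| sed -n 2,4p
python3 -m inch '[[[0,0,0.001],[0,0,0],1],[[0,0,0.001],[0,0,0],1]]'| sed -n 2,4p
```

```text
ee_pos: [0.658, 0.0457, 0.0859]
orientation: [1.0, -0.027, 0.001, 0.0]
ft_force: [0.0, 0.7, -0.5]
ee_pos: [0.6574, 0.0458, 0.0843]
orientation: [1.0, -0.027, 0.001, 0.0]
ft_force: [0.1, 0.5, 0.2]
ee_pos: [0.6571, 0.046, 0.0826]
orientation: [1.0, -0.027, 0.0, 0.0]
ft_force: [0.2, 0.3, 0.7]
```

```bash
for i in 1; do python3 -m inch '[[[0,0,0.002],[0,0,0],1],[[0,0,0.002],[0,0,0],1]]'| sed -n 2,4p
python3 -m inch '[[[0,0,0.001],[0,0,0],1],[[0,0,0.001],[0,0,0],1]]'| sed -n 2,4p
python3 -m inch '[[[0,0,0.0005],[0,0,0],1],[[0,0,0.0005],[0,0,0],1]]'| sed -n 2,4p; done
```

```text
ee_pos: [0.6571, 0.0461, 0.0803]
orientation: [1.0, -0.027, 0.0, 0.0]
ft_force: [0.3, -0.3, -0.4]
ee_pos: [0.6572, 0.0461, 0.0803]
orientation: [1.0, -0.027, 0.0, 0.0]
ft_force: [-0.7, -0.5, 3.2]
ee_pos: [0.6572, 0.0461, 0.0803]
orientation: [1.0, -0.027, 0.0, 0.0]
ft_force: [-2.2, 0.0, 7.6]
```

```bash
python3 -m inch '[[[0,0.01,0.0003],[0,0,0],1],[[0,0.025,0.0003],[0,0,0],1],[[0,0.05,0.0003],[0,0,0],1],[[0,0.075,0.0003],[0,0,0],1],[[0,0.1,0.0003],[0,0,0],1]]'| sed -n 2,4p
python3 - <<'E'
from h import *
c=cam('top');hsv=cv2.cvtColor(c['frame'],cv2.COLOR_RGB2HSV)
cv2.imwrite('pics/crop3.png',cv2.resize(c['frame'][95:250,195:400],None,fx=3.8,fy=3.8)[:,:,::-1])
go(0,-.1,.08)
E
```

```text
ee_pos: [0.6517, -0.0531, 0.0802]
orientation: [1.0, -0.027, 0.001, -0.001]
ft_force: [-2.2, 3.2, 7.8]
chest [-0.2 -5.4] z 0.0802 tool shift [ 0.4 94.6  0.5] yaw -3.17 F [-3.1 -2.1  8.2]
```

View pics/crop3.png

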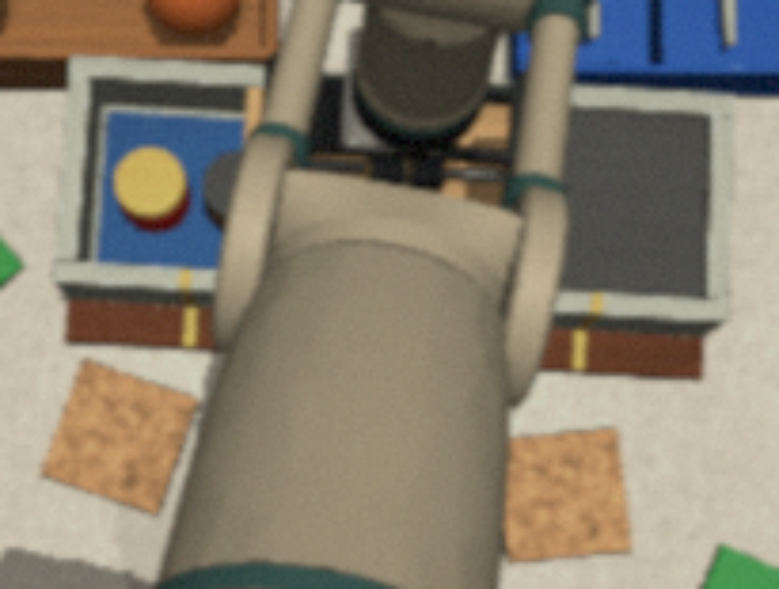

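The cover has slid with the finger. The brass lid of jar0 (crop pixel 150,183) and part of a dark lid (225,190) are visible on the blue well floor. I keep dragging to the stop, then lift.

```bash
python3 -m inch '[[[0,0.02,0.0],[0,0,0],1],[[0,0.04,0.0],[0,0,0],1],[[0,0.06,0.0],[0,0,0],1],[[0,0.08,0.0],[0,0,0],1],[[0,0.095,0.0],[0,0,0],1]]'| sed -n 2,4p
python3 -m inch '[[[0,0.01,0.0],[0,0,0],1],[[0,0.018,0.0],[0,0,0],1],[[0,0.022,0.0],[0,0,0],1],[[0,0.022,0.0],[0,0,0],1]]'| sed -n 2,4p
python3 -m inch '[[[0,0.00,-0.01],[0,0,0],1],[[0,0.0,-0.06],[0,0,0],1],[[-0.25,0.1,-0.1],[0,0,0],-1],[[-0.25,0.1,-0.10],[0,0,0],-1],[[-0.25,0.1,-0.1],[0,0,0],-1]]'| sed -n 2,4p
python3 -m inch '[[[-0.12,0.15,0],[0,0,0],-1],[[-0.12,0.15,0],[0,0,0],-1],[[-0.12,0.15,0],[0,0,0],-1],[[-0.12,0.15,0],[0,0,0],-1],[[-0.12,0.15,0],[0,0,0],-1]]'| sed -n 2,4p
python3 - <<'E'
from h import *
c=cam('top')
cv2.imwrite('pics/crop4.png',cv2.resize(c['frame'][95:250,195:400],None,fx=3.8,fy=3.8)[:,:,::-1])
print(cork(c)[0][:4]);d=cam('side','s4.png');print(cork(d)[0])
go(-.1,0,.15)
E
```

```text
ee_pos: [0.6466, -0.149, 0.0802]
orientation: [1.0, -0.027, 0.0, -0.0]
ft_force: [-2.3, 2.6, 8.4]
ee_pos: [0.6465, -0.1696, 0.0802]
orientation: [1.0, -0.028, 0.002, -0.001]
ft_force: [0.1, 3.0, 7.6]
ee_pos: [0.5034, -0.2187, 0.1613]
orientation: [1.0, -0.026, 0.0, 0.001]
ft_force: [1.0, -1.1, -0.0]
ee_pos: [0.3736, -0.3654, 0.161]
orientation: [1.0, -0.03, -0.001, 0.001]
ft_force: [-0.1, 0.2, 0.2]
[(array([343., 225.]), array([ 442.3, -176.3]), array([88.4, 88.8]), 5.5), (array([298., 216.]), array([467.3, -56. ]), array([88.1, 88.5]), 10.6), (array([226., 210.]), array([482.9, 140.4]), array([88.5, 88.1]), 71.0), (array([296., 184.]), array([554.9, -49.4]), array([457.3,  30.2]), 86.9)]
[(array([243., 256.]), array([482.9, 144.1]), array([88.8, 91.2]), 70.2), (array([291., 214.]), array([466.6, -52.8]), array([89.1, 88.7]), 10.2), (array([100., 200.]), array([936.3, 220.6]), array([122.4, 149. ]), 40.6), (array([322., 194.]), array([ 442. , -173.3]), array([89.2, 88.9]), 6.0), (array([260., 206.]), array([556.3, -48.8]), array([459.2,  37.8]), 88.1), (array([144., 194.]), array([853.1, 123. ]), array([196.2, 347.6]), 35.7), (array([263., 156.]), array([ 680.9, -215.1]), array([233.7, 153. ]), 87.1), (array([509.,  69.]), array([  302.5, -1254.3]), array([482.3, 978.6]), 15.1)]
chest [-258.8 -323.6] z 0.1608 tool shift [ 157.7 -324.1   11. ] yaw -3.24 F [ 0.7  0.  -0. ]
```

View pics/crop4.png

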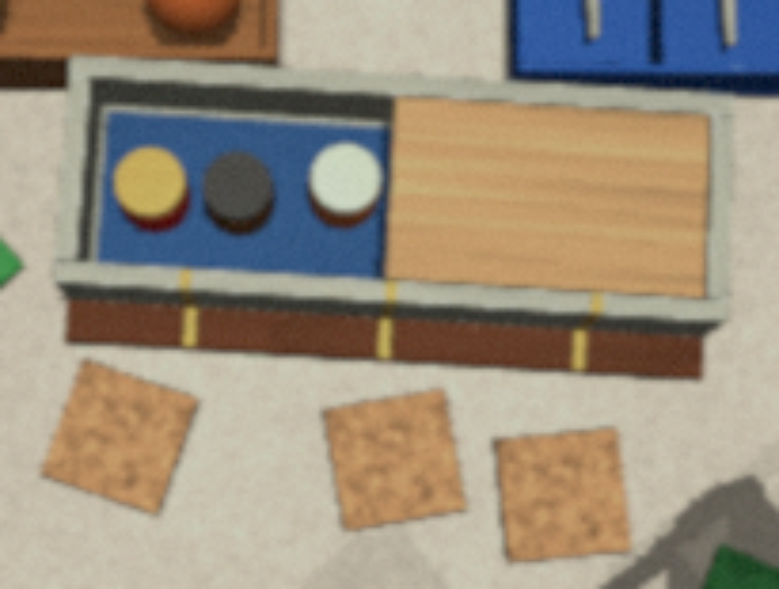

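The cover is fully open. There are three jars in the well, with brass, dark and white lids at crop pixels (150,183), (238,188) and (345,178). Next I press and drag the right coaster to mark 0.

```bash
cat >> h.py <<'E'
def to(x,y,z,yaw):
    s=manip.observe();R=Ro.from_quat(s['orientation']).as_matrix();p=s['ee_pos'];a=np.degrees(np.arctan2(R[1,0],R[0,0]))
    print('pos',(p*1000).round(1),'shift',(R.T@(np.array([x,y,z])-p)*1000).round(1),'turn',round(-((yaw-a+180)%360-180),2),'yaw',a.round(2),'F',s['ft_force'].round(1),s['grip_width'].round(3),'q6',s['qpos'][5].round(2))
E
python3 -m inch '[[[0.058,-0.194,0],[0,0,-9],0.04],[[0.058,-0.194,0],[0,0,-9],0.04],[[0.058,-0.194,0],[0,0,-9],0.04],[[0.058,-0.194,0],[0,0,-9],0.04],[[0.058,-0.194,0.0],[0,0,-9],0.04]]'| sed -n 2,4p
python3 -m inch '[[[0,0,0.05],[0,0,0],0.04],[[0,0,0.1],[0,0,0],0.04],[[0,0,0.13],[0,0,0],0.04],[[0,0,0.13],[0,0,0],0.04]]'| sed -n 2,4p
python3 -c "
from h import *
to(.4422,-.1747,.018,5.9)"
```

```text
ee_pos: [0.4466, -0.164, 0.1608]
orientation: [0.998, 0.056, 0.0, -0.002]
ft_force: [-0.7, -1.0, -0.1]
ee_pos: [0.4423, -0.1686, 0.0273]
orientation: [0.999, 0.052, -0.004, -0.002]
ft_force: [-0.0, 0.0, 0.5]Traceback (most recent call last):
  File "<string>", line 3, in <module>
    to(.4422,-.1747,.018,5.9)
    ~~^^^^^^^^^^^^^^^^^^^^^^^
  File "h.py", line 42, in to
    print('pos',(p*1000).round(1),'shift',(R.T@(np.array([x,y,z])-p)*1000).round(1),'turn',round(-((yaw-a+180)%360-180),2),'yaw',a.round(2),'F',s['ft_force'].round(1),s['grip_width'].round(3),'q6',s['qpos'][5].round(2))
                                                                                                                                                                       ^^^^^^^^^^^^^^^^^^^^^
AttributeError: 'float' object has no attribute 'round'
```

```bash
sed -i "s/s\['grip_width'\].round(3)/round(s['grip_width'],3)/" h.py
python3 -m inch '[[[0,0.006,0.005],[0,0,0],0.04],[[0,0.006,0.009],[0,0,0],0.04],[[0,0.006,0.009],[0,0,0],0.04]]'| sed -n 2,4p
python3 -m inch '[[[0,0,0.001],[0,0,0],0.04],[[0,0,0.001],[0,0,0],0.04]]'| sed -n 2,4p
python3 -m inch '[[[0,0,0.001],[0,0,0],0.04],[[0,0,0.001],[0,0,0],0.04]]'| sed -n 2,4p
python3 -c "
from h import *
to(.4422,-.1747,.016,5.9)"
```

```text
ee_pos: [0.447, -0.1777, 0.0228]
orientation: [0.999, 0.051, 0.001, 0.001]
ft_force: [-0.0, 0.4, 0.2]
ee_pos: [0.4463, -0.1772, 0.0214]
orientation: [0.999, 0.051, 0.001, 0.0]
ft_force: [-0.2, -0.1, -0.3]
ee_pos: [0.4459, -0.1769, 0.0199]
orientation: [0.999, 0.051, 0.0, 0.0]
ft_force: [0.2, -0.4, -0.6]
pos [ 445.9 -176.9   19.9] shift [-3.5 -2.6  3.9] turn 0.0 yaw 5.9 F [ 0.2 -0.4 -0.6] 0.045 q6 0.95
```

```bash

python3 -m inch '[[[0,0,0.003],[0,0,0],0.04],[[0,0,0.003],[0,0,0],0.04],[[0,0,0.003],[0,0,0],0.04]]'| sed -n 2,4p
python3 -m inch '[[[0,0,0.001],[0,0,0],0.04],[[0,0,0.001],[0,0,0],0.04]]'| sed -n 2,4p
python3 -m inch '[[[0,0,0.0005],[0,0,0],0.04],[[0,0,0.0005],[0,0,0],0.04]]'| sed -n 2,4p
python3 -c "
from h import *
to(.4422,-.1747,.016,5.9)"
```

```text
ee_pos: [0.4458, -0.1768, 0.0165]
orientation: [0.999, 0.051, -0.0, -0.0]
ft_force: [-0.5, -0.4, 0.3]
ee_pos: [0.446, -0.1769, 0.0163]
orientation: [0.999, 0.052, 0.0, 0.0]
ft_force: [-1.4, 0.6, 6.0]
ee_pos: [0.446, -0.1769, 0.0162]
orientation: [0.999, 0.052, 0.0, 0.0]
ft_force: [-1.6, 1.3, 9.7]
pos [ 446.  -176.9   16.2] shift [-3.5 -2.6  0.2] turn 0.01 yaw 5.91 F [-1.6  1.3  9.7] 0.045 q6 0.95
```

```bash

python3 -m inch '[[[0.01,0.003,0],[0,0,3],0.04],[[0.02,0.006,0],[0,0,6],0.04],[[0.03,0.01,0],[0,0,8.95],0.04],[[0.0428,0.0145,0],[0,0,8.95],0.04],[[0.0428,0.0145,0],[0,0,8.95],0.04]]'| sed -n 2,4p
python3 -c "
from h import *
to(.4901,-.1869,.016,-3.05)
for n in ('top','side'):
  c=cam(n)
  for q in cork(c)[0]: print(q)"
```

```text
ee_pos: [0.4914, -0.1874, 0.0163]
orientation: [1.0, -0.026, 0.001, 0.0]
ft_force: [-0.4, 1.2, 7.4]
pos [ 491.4 -187.4   16.3] shift [-1.3 -0.5  0.3] turn 0.01 yaw -3.04 F [-0.4  1.2  7.4] 0.045 q6 1.13
(array([298., 215.]), array([467.6, -56.1]), array([88.3, 88.5]), 9.6)
(array([226., 209.]), array([483.4, 140.4]), array([88.6, 87.8]), 71.9)
(array([264., 182.]), array([559.8,  35.9]), array([286.4,  30.5]), 86.9)
(array([335., 143.]), array([ 660.7, -168.5]), array([233.7, 137.1]), 86.9)
(array([220.,  73.]), array([865.4, 174.4]), array([206.5, 289.8]), 0.5)
(array([291., 214.]), array([466.7, -53. ]), array([89.6, 88.9]), 10.9)
(array([243., 234.]), array([511.7,  42.2]), array([154.1, 313.9]), 3.3)
(array([ 99., 200.]), array([938.5, 219.9]), array([127.3, 156.1]), 36.9)
(array([306., 186.]), array([ 503.2, -182.4]), array([ 88., 124.]), 88.7)
(array([145., 194.]), array([853.5, 122.5]), array([196.2, 356.1]), 35.7)
(array([262., 156.]), array([ 682.3, -215.2]), array([233.7, 150.4]), 87.1)
(array([502.,  62.]), array([  332.4, -1267.9]), array([ 533. , 1020.3]), 15.1)
```

```bash

for k in 1; do python3 -m inch '[[[0.001,0,0],[0,0,0],0.04],[[0.001,0,0],[0,0,0],0.04]]'| sed -n 2,4p
python3 -m inch '[[[0.001,0,0],[0,0,0],0.04],[[0.001,0,0],[0,0,0],0.04]]'| sed -n 2,4p
python3 -m inch '[[[0.001,0,0],[0,0,0],0.04],[[0.001,0,0],[0,0,0],0.04]]'| sed -n 2,4p;done
```

```text
ee_pos: [0.4914, -0.1874, 0.0162]
orientation: [1.0, -0.026, 0.0, 0.0]
ft_force: [-1.5, -0.6, 7.4]
ee_pos: [0.4914, -0.1874, 0.0162]
orientation: [1.0, -0.026, -0.0, 0.0]
ft_force: [-2.1, -1.1, 9.0]
ee_pos: [0.4915, -0.1874, 0.0162]
orientation: [1.0, -0.026, -0.001, 0.0]
ft_force: [-4.2, -0.6, 10.7]
```

```bash

python3 -m inch '[[[0,0,-0.02],[0,0,0],0.04],[[0,0,-0.06],[0,0,0],0.04],[[-0.25,-0.0,-0.14],[0,0,0],0.04],[[-0.25,-0.0,-0.14],[0,0,0],0.04],[[-0.25,0,-0.14],[0,0,0],0.04]]'| sed -n 2,4p
python3 -m inch '[[[-0.1,0.1,0],[0,0,0],0.04],[[-0.1,0.1,0],[0,0,0],0.04],[[-0.1,0.1,0],[0,0,0],0.04],[[-0.1,0.1,0],[0,0,0],0.04],[[-0.1,0.1,0],[0,0,0],0.04]]'| sed -n 2,4p
cat >> h.py <<'E'
def check():
    for n in('top','side'):
        c=cam(n);hsv=cv2.cvtColor(c['frame'],cv2.COLOR_RGB2HSV)
        off=0 if n=='top' else 0
        for q in cork(c)[0]:
            if min(q[2])>80 and max(q[2])<96: print(n,q[0],'world',q[1],'chest(same view)',(w2c(q[1]/1000)*1000).round(1),q[2],'yaw',(q[3]+45)%90-45)
E
python3 -c "
from h import *
check();to(.467,-.0544,.03,10.4)"
```

```text
ee_pos: [0.3488, -0.1792, 0.1213]
orientation: [1.0, -0.026, -0.0, 0.0]
ft_force: [-0.6, -0.0, -0.1]
ee_pos: [0.2446, -0.2744, 0.121]
orientation: [1.0, -0.028, 0.0, -0.0]
ft_force: [0.2, -0.2, -0.1]
top [298. 216.] world [467.4 -56. ] chest(same view) [-184.2  -13.1] [88.3 88.5] yaw 10.600000000000001
top [226. 209.] world [482.8 140.4] chest(same view) [-179.2  183.8] [88.4 88.1] yaw -19.099999999999994
side [243. 256.] world [482.9 144.1] chest(same view) [-179.3  187.5] [88.8 91.2] yaw -19.799999999999997
side [291. 214.] world [466.6 -52.8] chest(same view) [-185.1  -10. ] [89.1 88.7] yaw 10.200000000000003
pos [ 245.6 -273.3  120.8] shift [ 209.5 -230.2   91. ] turn -13.42 yaw -3.02 F [0.1 0.9 0.2] 0.045 q6 0.59
```

```bash
sed -i 's/(5,75,90),(20,255,255)/(5,60,135),(20,255,255)/' h.py; python3 -c "
from h import *
check()" 
python3 -m inch '[[[0.1,-0.11,0],[0,0,-6],0.04],[[0.1,-0.11,0],[0,0,-6],0.04],[[0.1,-0.11,0],[0,0,-6],0.04],[[0.1,-0.11,0],[0,0,-6],0.04],[[0.1,-0.11,0],[0,0,-6],0.04]]'| sed -n 2,4p
python3 -c "
from h import *
to(.467,-.0544,.03,10.4)"
```

```text
top [298. 216.] world [467.4 -56. ] chest(same view) [-184.2  -13.1] [89.6 89.3] yaw 9.899999999999999
top [346. 209.] world [ 485.2 -185.8] chest(same view) [-159.5 -141.8] [87.6 90.1] yaw -1.0
top [226. 210.] world [482.9 140.7] chest(same view) [-179.2  184.1] [90.4 89.7] yaw -19.099999999999994
side [244. 255.] world [482.7 143.1] chest(same view) [-179.5  186.5] [89.1 87.9] yaw -18.599999999999994
side [291. 214.] world [467.6 -52.8] chest(same view) [-184.1   -9.9] [88.4 88.7] yaw 10.799999999999997
ee_pos: [0.3517, -0.1675, 0.1207]
orientation: [1.0, 0.029, -0.0, -0.0]
ft_force: [-0.1, 0.5, -0.3]
pos [ 351.7 -167.5  120.7] shift [ 121.7 -106.2   90.6] turn -7.06 yaw 3.34 F [-0.1  0.5 -0.3] 0.045 q6 0.89
```

```bash
python3 -m inch '[[[0.122,-0.106,0.05],[0,0,-7],0.04],[[0.122,-0.106,0.05],[0,0,-7],0.04],[[0.122,-0.106,0.05],[0,0,-7],0.04],[[0.122,-0.106,0.08],[0,0,-7],0.04],[[0.122,-0.106,0.1],[0,0,-7],0.04]]'| sed -n 2,4p
python3 -m inch '[[[0,0,0],[0,0,0],0.04],[[0,0,0],[0,0,0],0.04]]'| sed -n 2,4p
python3 -c "
from h import *
to(.467,-.0544,.018,10.4)
c=cam('top')
cv2.imwrite('pics/crop5.png',cv2.resize(c['frame'][170:250,290:400],None,fx=6,fy=6)[:,:,::-1])"
```

```text
ee_pos: [0.4681, -0.0567, 0.0191]
orientation: [0.996, 0.088, -0.0, -0.0]
ft_force: [-0.1, 0.4, -0.4]
ee_pos: [0.4667, -0.0582, 0.0209]
orientation: [0.996, 0.086, -0.001, -0.0]
ft_force: [0.4, 0.1, 0.3]
pos [466.7 -58.2  20.9] shift [ 1.  -3.7  2.9] turn -0.52 yaw 9.88 F [0.4 0.1 0.3] 0.045 q6 1.13
```

View pics/crop5.png

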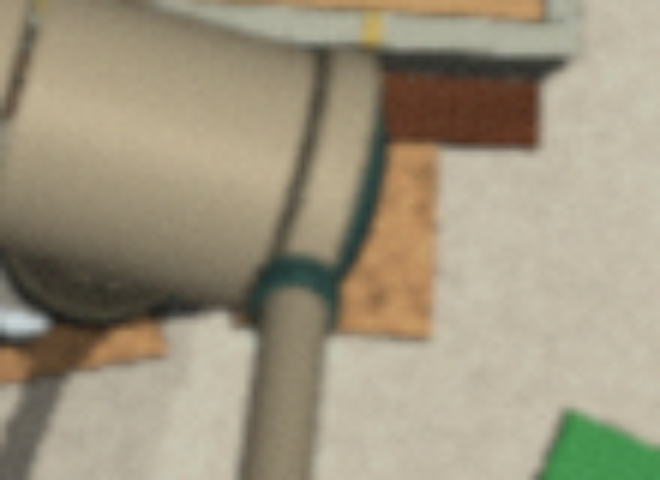

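The right coaster sits against the plinth (crop edge at about y=143). Now I press the middle one.

```bash

python3 -m inch '[[[0,-0.0037,0.003],[0,0,0],0.04],[[0,-0.0037,0.0035],[0,0,0],0.04],[[0,-0.0037,0.0035],[0,0,0],0.04],[[0,-0.0037,0.0035],[0,0,0],0.04]]'| sed -n 2,4p
python3 -m inch '[[[0,0,0.001],[0,0,0],0.04],[[0,0,0.001],[0,0,0],0.04]]'| sed -n 2,4p
python3 -m inch '[[[0,0,0.0005],[0,0,0],0.04],[[0,0,0.0005],[0,0,0],0.04]]'| sed -n 2,4p
python3 -c "
from h import *
to(.467,-.0544,.016,10.4)"
```

```text
ee_pos: [0.4668, -0.0539, 0.0179]
orientation: [0.996, 0.087, 0.0, 0.0]
ft_force: [0.3, 0.1, 0.1]
ee_pos: [0.4666, -0.0537, 0.0164]
orientation: [0.996, 0.087, 0.0, 0.0]
ft_force: [-0.7, 0.3, -0.1]
ee_pos: [0.4666, -0.0537, 0.0163]
orientation: [0.996, 0.087, 0.0, 0.0]
ft_force: [-1.4, 0.4, 4.0]
pos [466.6 -53.7  16.3] shift [0.2 0.7 0.3] turn -0.44 yaw 9.96 F [-1.4  0.4  4. ] 0.046 q6 1.13
```

```bash

python3 -m inch '[[[0.0,-0.0,0.0005],[0,0,0],0.04],[[0.008,-0.002,0.0005],[0,0,4],0.04],[[0.016,-0.004,0.0005],[0,0,9],0.04],[[0.027,-0.0056,0.0005],[0,0,13.4],0.04],[[0.027,-0.0056,0.0005],[0,0,13.4],0.04]]'| sed -n 2,4p
python3 -m inch '[[[0.002,0,0],[0,0,0],0.04],[[0.002,0,0],[0,0,0],0.04]]'| sed -n 2,4p
python3 -m inch '[[[0.002,0,0],[0,0,0],0.04],[[0.002,0,0],[0,0,0],0.04]]'| sed -n 2,4p
python3 -m inch '[[[0.002,0,0],[0,0,0],0.04],[[0.002,0,0],[0,0,0],0.04]]'| sed -n 2,4p
python3 -c "
from h import *
to(.4922,-.0435,.016,-3.05)"
```

```text
ee_pos: [0.4942, -0.0435, 0.0163]
orientation: [1.0, -0.031, 0.001, 0.0]
ft_force: [-0.5, 1.0, 6.8]
ee_pos: [0.4942, -0.0435, 0.0162]
orientation: [1.0, -0.03, -0.0, -0.0]
ft_force: [-3.0, 1.0, 8.6]
ee_pos: [0.4943, -0.0435, 0.0162]
orientation: [1.0, -0.03, -0.002, -0.0]
ft_force: [-5.8, 0.5, 12.8]
ee_pos: [0.4944, -0.0435, 0.0162]
orientation: [1.0, -0.03, -0.004, -0.0]
ft_force: [-7.3, -0.2, 16.1]
pos [494.4 -43.5  16.2] shift [-2.2  0.1  0.2] turn -0.38 yaw -3.43 F [-7.3 -0.2 16.1] 0.045 q6 1.4
```

```bash

python3 -m inch '[[[0,0,-0.02],[0,0,0],0.04],[[0,0,-0.06],[0,0,0],0.04],[[-0.25,-0.0,-0.14],[0,0,0],0.04],[[-0.25,-0.0,-0.14],[0,0,0],0.04],[[-0.25,0,-0.14],[0,0,0],0.04]]'| sed -n 2,4p
python3 -m inch '[[[-0.1,0.22,0],[0,0,0],0.04],[[-0.1,0.22,0],[0,0,0],0.04],[[-0.1,0.22,0],[0,0,0],0.04],[[-0.1,0.22,0],[0,0,0],0.04],[[-0.1,0.22,0],[0,0,0],0.04]]'| sed -n 2,4p
python3 - <<'E'
from h import *
check()
c=cam('top')
cv2.imwrite('pics/crop6.png',cv2.resize(c['frame'][160:245,200:390],None,fx=4.2,fy=4.2)[:,:,::-1])
to(.4829,.1418,.03,-19.2)
E
```

```text
ee_pos: [0.354, -0.0351, 0.1213]
orientation: [1.0, -0.03, -0.0, 0.0]
ft_force: [-0.4, -0.9, 1.1]
ee_pos: [0.2412, -0.2509, 0.1214]
orientation: [1.0, -0.031, 0.0, 0.001]
ft_force: [0.8, -0.7, 0.1]
top [226. 209.] world [483.  140.6] chest(same view) [-179.  184.] [90.4 89.8] yaw -19.099999999999994
side [244. 255.] world [482.6 143. ] chest(same view) [-179.6  186.4] [89.2 87.9] yaw -18.900000000000006
pos [ 241.6 -251.   121.2] shift [ 214.7 -407.9   91. ] turn 15.4 yaw -3.8 F [ 0.1 -0.4 -0. ] 0.045 q6 0.63
```

View pics/crop6.png

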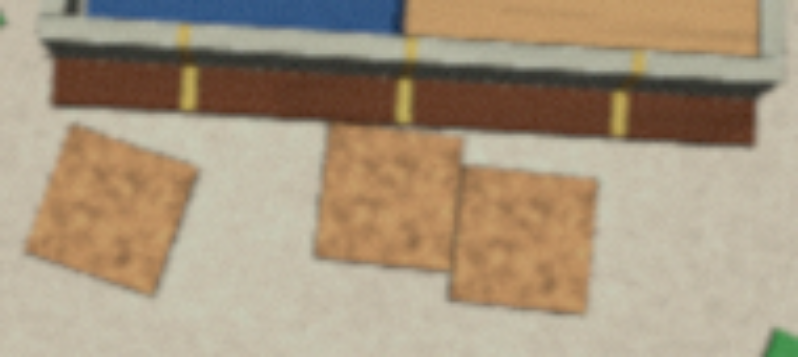

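The knock has happened. Coaster A was shifted and now lies against B's right side (crop 524,239), and B (389,197) touches the plinth a little left of its mark. I redo A first.

```bash
python3 - <<'E'
from h import *
c=cam('top')
for nm,q in(('A',[(463,166),(598,178),(586,313),(450,300)]),('B',[(329,123),(463,137),(448,271),(315,257)]),('brass0-2 front',[(189,110),(404,124),(619,137)])):
    p=ray(c,np.array(q)/4.2+(200,160),.008 if len(q)==4 else 0)[:,:2]; print(nm,p.round(4).tolist(),p.mean(0)+[0,.0014], np.degrees(np.arctan2(*(p[1]-p[0])[::-1])))
    print(w2c(p+[0,.0014]).round(4).tolist(), w2c(p.mean(0)+[0,.0014]))
E
```

```text
A [[0.5114, -0.0885], [0.504, -0.1763], [0.4163, -0.1674], [0.4243, -0.0797]] [ 0.46400559 -0.12657161] -94.80183687426886
[[-0.1386, -0.0418], [-0.1413, -0.1299], [-0.2293, -0.1257], [-0.226, -0.0377]] [-0.1837976  -0.08376966]
B [[0.5392, -0.0012], [0.5305, -0.0885], [0.443, -0.0785], [0.4516, 0.0074]] [ 0.49105566 -0.03882418] -95.69675492154586
[[-0.1155, 0.0468], [-0.1195, -0.0409], [-0.2074, -0.0355], [-0.2034, 0.0507]] [-0.16145466  0.00529273]
brass0-2 front [[0.5486, 0.0907], [0.5401, -0.0505], [0.5323, -0.1918]] [ 0.54032301 -0.04915778] -93.43144364909111
[[-0.111, 0.1391], [-0.1119, -0.0024], [-0.1122, -0.1439]] [-0.11170727 -0.00240484]
```

```bash

python3 -m inch '[[[0.2135,-0.1405,0],[0,0,1],0.04],[[0.2135,-0.1405,0],[0,0,1],0.04],[[0.2135,-0.1405,0],[0,0,1],0.04],[[0.2135,-0.1405,0],[0,0,1],0.04],[[0.2135,-0.1405,0],[0,0,1],0.04]]'| sed -n 2,4p
python3 -m inch '[[[0,0,0.05],[0,0,0],0.04],[[0,0,0.09],[0,0,0],0.04],[[0,0,0.1],[0,0,0],0.04],[[0,0,0.1],[0,0,0],0.04],[[0,0,0.1],[0,0,0],0.04]]'| sed -n 2,4p
python3 -c "
from h import *
to(.464,-.125,.017,-4.8)"
```

```text
ee_pos: [0.4606, -0.1202, 0.121]
orientation: [0.999, -0.037, -0.0, -0.0]
ft_force: [-0.1, -0.4, 0.2]
ee_pos: [0.4603, -0.124, 0.0223]
orientation: [0.999, -0.038, 0.001, 0.0]
ft_force: [0.4, -0.5, -1.0]
pos [ 460.3 -124.    22.3] shift [3.8 0.7 5.3] turn 0.4 yaw -4.4 F [ 0.4 -0.5 -1. ] 0.045 q6 1.24
```

```bash

python3 -m inch '[[[0.0,0,0.003],[0,0,0],0.04],[[0.0,0,0.005],[0,0,0],0.04],[[0.0,0,0.005],[0,0,0],0.04]]'| sed -n 2,4p
python3 -m inch '[[[0,0,0.001],[0,0,0],0.04],[[0,0,0.001],[0,0,0],0.04]]'| sed -n 2,4p
python3 -m inch '[[[0,0,0.001],[0,0,0],0.04],[[0,0,0.001],[0,0,0],0.04]]'| sed -n 2,4p
python3 -c "
from h import *
to(.464,-.125,.016,-4.8)"
```

```text
ee_pos: [0.4596, -0.1247, 0.0169]
orientation: [0.999, -0.039, 0.001, 0.0]
ft_force: [-0.5, -0.2, -0.5]
ee_pos: [0.4597, -0.1247, 0.0162]
orientation: [0.999, -0.039, 0.001, 0.0]
ft_force: [-0.9, 0.7, 8.0]
ee_pos: [0.4597, -0.1247, 0.0162]
orientation: [0.999, -0.039, 0.001, 0.0]
ft_force: [-3.5, 0.7, 15.7]
pos [ 459.7 -124.7   16.2] shift [ 4.3 -0.   0.2] turn 0.33 yaw -4.47 F [-3.5  0.7 15.7] 0.045 q6 1.24
```

```bash

python3 -m inch '[[[0,0.0,-0.0007],[0,0,0],0.04],[[0,0.02,-0.0007],[0,0,0],0.04],[[0.003,0.04,-0.0007],[0,0,-1],0.04],[[0.01,0.0572,-0.0007],[0,0,-1.7],0.04],[[0.022,0.0572,-0.0007],[0,0,-1.7],0.04]]'| sed -n 2,4p
python3 -m inch '[[[0.0035,0,0],[0,0,0],0.04],[[0.0035,0,0],[0,0,0],0.04],[[0.0035,0,0],[0,0,0],0.04]]'| sed -n 2,4p
python3 -c "
from h import *
to(.484,-.184,.016,-2.7)"
```

```text
ee_pos: [0.4766, -0.1851, 0.0162]
orientation: [1.0, -0.025, 0.0, 0.001]
ft_force: [-3.4, 0.6, 9.8]
ee_pos: [0.4804, -0.1851, 0.0163]
orientation: [1.0, -0.023, 0.0, 0.002]
ft_force: [-4.0, -2.9, 8.0]
pos [ 480.4 -185.1   16.3] shift [ 3.6 -1.2  0.3] turn 0.02 yaw -2.68 F [-4.  -2.9  8. ] 0.045 q6 1.12
```

```bash
for i in 1; do
python3 -m inch '[[[0.002,-0.0006,0],[0,0,0],0.04],[[0.002,-0.0006,0],[0,0,0],0.04]]'| sed -n 2,4p
python3 -m inch '[[[0.002,-0.0006,0],[0,0,0],0.04],[[0.002,-0.0006,0],[0,0,0],0.04]]'| sed -n 2,4p
python3 -m inch '[[[0.002,0,0],[0,0,0],0.04],[[0.002,0,0],[0,0,0],0.04]]'| sed -n 2,4p
python3 -m inch '[[[0.002,0,0],[0,0,0],0.04],[[0.002,0,0],[0,0,0],0.04]]'| sed -n 2,4p; done
```

```text
ee_pos: [0.4806, -0.1848, 0.0162]
orientation: [1.0, -0.023, -0.001, 0.002]
ft_force: [-6.9, -5.0, 11.0]
ee_pos: [0.4808, -0.1845, 0.0162]
orientation: [1.0, -0.022, -0.003, 0.002]
ft_force: [-11.0, -7.4, 13.8]
ee_pos: [0.4809, -0.1845, 0.0162]
orientation: [1.0, -0.022, -0.005, 0.002]
ft_force: [-13.6, -8.0, 17.6]
ee_pos: [0.4813, -0.1843, 0.0162]
orientation: [1.0, -0.021, -0.007, 0.002]
ft_force: [-16.7, -8.9, 19.2]
```

```bash

python3 -m inch '[[[-0.003,0.003,0],[0,0,0],0.04],[[-0.003,0.003,0],[0,0,0],0.04]]'| sed -n 2,4p
python3 -m inch '[[[0,0,-0.02],[0,0,0],0.04],[[0,0,-0.06],[0,0,0],0.04],[[-0.25,-0.0,-0.14],[0,0,0],0.04],[[-0.25,-0.0,-0.14],[0,0,0],0.04],[[-0.25,0,-0.14],[0,0,0],0.04]]'| sed -n 2,4p
python3 -m inch '[[[-0.1,0.1,0],[0,0,0],0.04],[[-0.1,0.1,0],[0,0,0],0.04],[[-0.1,0.1,0],[0,0,0],0.04],[[-0.1,0.1,0],[0,0,0],0.04],[[-0.1,0.1,0],[0,0,0],0.04]]'| sed -n 2,4p
python3 - <<'E'
from h import *
check()
c=cam('top')
cv2.imwrite('pics/crop7.png',cv2.resize(c['frame'][160:245,200:390],None,fx=4.2,fy=4.2)[:,:,::-1])
to(.491,-.038,.03,-5)
E
```

```text
ee_pos: [0.4814, -0.1849, 0.0162]
orientation: [1.0, -0.024, -0.003, -0.0]
ft_force: [-8.6, -0.1, 15.1]
ee_pos: [0.3409, -0.1782, 0.1212]
orientation: [1.0, -0.024, 0.0, 0.0]
ft_force: [0.1, -1.1, 1.6]
ee_pos: [0.2372, -0.2739, 0.1207]
orientation: [1.0, -0.026, 0.0, -0.0]
ft_force: [0.1, -0.5, 0.3]
top [347. 210.] world [ 484.9 -187.3] chest(same view) [-159.7 -143.3] [90.3 89.4] yaw -4.5
top [292. 207.] world [492.7 -39.1] chest(same view) [-159.8    5.1] [89.5 91.8] yaw -5.900000000000006
top [226. 209.] world [482.9 140.6] chest(same view) [-179.1  184. ] [90.2 90.3] yaw -18.599999999999994
side [244. 255.] world [482.6 143. ] chest(same view) [-179.6  186.4] [89.2 87.9] yaw -18.900000000000006
pos [ 238.5 -272.6  120.5] shift [ 241.4 -245.9   90.7] turn 2.35 yaw -2.65 F [ 0.3 -0.2 -0.1] 0.045 q6 0.57
```

View pics/crop7.png

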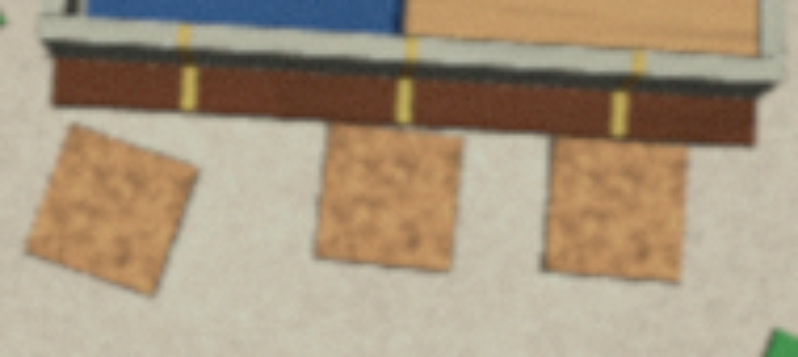

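```bash
python3 - <<'E'
from h import *
c=cam('top');f=c['frame'].astype(int)
for col in (274,284,290,300,304,309,318,338,350,358):
    r=np.arange(184,198); print(col,[tuple(v) for v in f[r,col-1:col+2].mean(1).astype(int)[:,[0,2]]])
E
```

```text
274 [(np.int64(96), np.int64(37)), (np.int64(95), np.int64(36)), (np.int64(92), np.int64(32)), (np.int64(85), np.int64(33)), (np.int64(105), np.int64(81)), (np.int64(177), np.int64(154)), (np.int64(197), np.int64(173)), (np.int64(198), np.int64(173)), (np.int64(198), np.int64(171)), (np.int64(198), np.int64(173)), (np.int64(197), np.int64(174)), (np.int64(199), np.int64(177)), (np.int64(196), np.int64(173)), (np.int64(195), np.int64(169))]
284 [(np.int64(97), np.int64(37)), (np.int64(100), np.int64(39)), (np.int64(99), np.int64(39)), (np.int64(94), np.int64(35)), (np.int64(86), np.int64(36)), (np.int64(101), np.int64(47)), (np.int64(163), np.int64(83)), (np.int64(181), np.int64(91)), (np.int64(180), np.int64(92)), (np.int64(184), np.int64(94)), (np.int64(189), np.int64(99)), (np.int64(187), np.int64(99)), (np.int64(182), np.int64(93)), (np.int64(179), np.int64(91))]
290 [(np.int64(101), np.int64(40)), (np.int64(100), np.int64(39)), (np.int64(100), np.int64(40)), (np.int64(98), np.int64(38)), (np.int64(88), np.int64(31)), (np.int64(88), np.int64(43)), (np.int64(144), np.int64(85)), (n
[... 2574 characters left out ...]
t64(104), np.int64(42)), (np.int64(104), np.int64(42)), (np.int64(102), np.int64(42)), (np.int64(90), np.int64(39)), (np.int64(106), np.int64(54)), (np.int64(164), np.int64(84)), (np.int64(184), np.int64(95)), (np.int64(188), np.int64(96)), (np.int64(185), np.int64(95))]
358 [(np.int64(99), np.int64(39)), (np.int64(97), np.int64(40)), (np.int64(97), np.int64(41)), (np.int64(93), np.int64(37)), (np.int64(94), np.int64(36)), (np.int64(93), np.int64(36)), (np.int64(98), np.int64(41)), (np.int64(97), np.int64(38)), (np.int64(91), np.int64(37)), (np.int64(86), np.int64(47)), (np.int64(133), np.int64(79)), (np.int64(177), np.int64(95)), (np.int64(187), np.int64(95)), (np.int64(184), np.int64(94))]
```

Colour profiles show A's edge meets the plinth directly and parallel to it. B is turned about 3° and sits about 6 mm to the left, so I correct B.

```bash

python3 -m inch '[[[0.12,-0.123,0],[0,0,0],0.04],[[0.12,-0.123,0],[0,0,0],0.04],[[0.12,-0.123,0],[0,0,0],0.04],[[0.12,-0.123,0],[0,0,0],0.04],[[0.12,-0.123,0],[0,0,0],0.04]]'| sed -n 2,4p
python3 -m inch '[[[0.12,-0.123,0],[0,0,3.2],0.04],[[0.12,-0.123,0],[0,0,3.2],0.04],[[0.12,-0.123,0.04],[0,0,3.2],0.04],[[0.12,-0.123,0.08],[0,0,3.2],0.04],[[0.12,-0.123,0.09],[0,0,3.2],0.04]]'| sed -n 2,4p
python3 -m inch '[[[0,0,0],[0,0,0],0.04],[[0,0,0],[0,0,0],0.04],[[0,0,0],[0,0,0],0.04]]'| sed -n 2,4p
python3 -c "
from h import *
to(.4925,-.0377,.017,-5.9)"
```

```text
ee_pos: [0.3658, -0.1534, 0.1205]
orientation: [1.0, -0.02, 0.0, -0.0]
ft_force: [-0.3, -0.6, 0.4]
ee_pos: [0.4893, -0.0372, 0.0279]
orientation: [0.999, -0.05, -0.001, -0.0]
ft_force: [-0.4, -0.3, -0.3]
ee_pos: [0.4899, -0.04, 0.0319]
orientation: [0.999, -0.052, 0.001, 0.0]
ft_force: [-0.1, -0.0, 1.0]
pos [489.9 -40.   31.9] shift [ 2.4 -2.5 14.9] turn -0.07 yaw -5.97 F [-0.1 -0.   1. ] 0.045 q6 1.45
```

```bash

python3 -m inch '[[[0.002,-0.002,0.007],[0,0,0],0.04],[[0.002,-0.002,0.0135],[0,0,0],0.04],[[0.002,-0.002,0.0135],[0,0,0],0.04],[[0.002,-0.002,0.0135],[0,0,0],0.04]]'| sed -n 2,4p
python3 -m inch '[[[0,0,0.001],[0,0,0],0.04],[[0,0,0.001],[0,0,0],0.04]]'| sed -n 2,4p
python3 -m inch '[[[0,0,0.001],[0,0,0],0.04],[[0,0,0.001],[0,0,0],0.04]]'| sed -n 2,4p
python3 -c "
from h import *
to(.4925,-.0377,.017,-5.9)"
```

```text
ee_pos: [0.4913, -0.0376, 0.017]
orientation: [0.999, -0.052, -0.0, 0.0]
ft_force: [-0.3, 0.4, -0.6]
ee_pos: [0.4917, -0.0376, 0.0163]
orientation: [0.999, -0.052, 0.0, 0.0]
ft_force: [-0.7, -0.0, 1.4]
ee_pos: [0.4917, -0.0376, 0.0162]
orientation: [0.999, -0.052, 0.0, 0.0]
ft_force: [-1.4, 0.0, 9.9]
pos [491.7 -37.6  16.2] shift [ 0.8  0.  -0.8] turn -0.03 yaw -5.93 F [-1.4  0.   9.9] 0.045 q6 1.46
```

```bash

python3 -m inch '[[[-0.006,0.003,0],[0,0,0],0.04],[[-0.006,0.0065,0],[0,0,-1.5],0.04],[[-0.006,0.0065,0],[0,0,-2.9],0.04],[[-0.006,0.0065,0],[0,0,-2.9],0.04]]'| sed -n 2,4p
python3 -m inch '[[[0.003,0,0],[0,0,0],0.04],[[0.006,0,0],[0,0,0],0.04],[[0.006,0,0],[0,0,0],0.04]]'| sed -n 2,4p
python3 -m inch '[[[0.003,0,0],[0,0,0],0.04],[[0.003,0,0],[0,0,0],0.04],[[0.003,0,0],[0,0,0],0.04]]'| sed -n 2,4p
python3 -m inch '[[[0.003,0,0],[0,0,0],0.04],[[0.003,0,0],[0,0,0],0.04],[[0.003,0,0],[0,0,0],0.04]]'| sed -n 2,4p
python3 -c "
from h import *
to(.4925,-.0439,.017,-3)"
```

```text
ee_pos: [0.4862, -0.0435, 0.0162]
orientation: [1.0, -0.027, 0.001, 0.0]
ft_force: [-0.6, 0.1, 8.1]
ee_pos: [0.4909, -0.0436, 0.0162]
orientation: [1.0, -0.026, 0.0, 0.0]
ft_force: [-2.0, -0.3, 10.8]
ee_pos: [0.4935, -0.0438, 0.0162]
orientation: [1.0, -0.026, -0.0, 0.0]
ft_force: [-2.5, -1.0, 11.0]
ee_pos: [0.4937, -0.0437, 0.0162]
orientation: [1.0, -0.026, -0.003, 0.0]
ft_force: [-7.6, 0.3, 16.5]
pos [493.7 -43.7  16.2] shift [-1.2  0.2 -0.8] turn -0.0 yaw -3.0 F [-7.6  0.3 16.5] 0.045 q6 1.4
```

```bash

python3 -m inch '[[[-0.002,0,0],[0,0,0],0.04],[[-0.002,0,-0.02],[0,0,0],0.04],[[-0.002,0,-0.05],[0,0,0],0.04],[[-0.002,0,-0.05],[0,0,0],0.04]]'| sed -n 2,4p
python3 -m inch '[[[-0.02,-0.185,0],[0,0,16],0.04],[[-0.02,-0.185,0],[0,0,16],0.04],[[-0.02,-0.185,0],[0,0,16],0.04],[[-0.02,-0.185,0],[0,0,16],0.04],[[-0.02,-0.185,0],[0,0,16],0.04]]'| sed -n 2,4p
python3 -m inch '[[[0,0,0],[0,0,0],0.04],[[0,0,0.02],[0,0,0],0.04],[[0,0,0.02],[0,0,0],0.04],[[0,0,0.02],[0,0,0],0.04]]'| sed -n 2,4p
python3 -c "
from h import *
check();to(.4829,.1418,.017,-19)"
```

```text
ee_pos: [0.4977, -0.0444, 0.0682]
orientation: [1.0, -0.027, 0.004, 0.001]
ft_force: [1.7, -0.0, -0.5]
ee_pos: [0.4835, 0.1469, 0.0643]
orientation: [0.987, -0.162, -0.001, -0.001]
ft_force: [-0.4, -0.3, -1.6]
ee_pos: [0.4844, 0.1405, 0.0446]
orientation: [0.986, -0.166, -0.001, 0.0]
ft_force: [-0.1, -0.5, 0.4]
top [347. 209.] world [ 484.8 -186.8] chest(same view) [-159.8 -142.8] [89.7 89.3] yaw -4.199999999999989
top [295. 206.] world [493.5 -45.5] chest(same view) [-158.7   -1.2] [89.9 88. ] yaw -0.19999999999998863
side [283. 213.] world [491.6 -42.2] chest(same view) [-160.7    2. ] [88.6 84.2] yaw -3.1999999999999886
pos [485.2 141.   45.4] shift [-2.5 -0.  28.4] turn -0.14 yaw -19.14 F [-0.2  0.  -0.3] 0.045 q6 2.05
```

```bash

python3 -m inch '[[[-0.002,0,0.015],[0,0,0],0.04],[[-0.002,0,0.026],[0,0,0],0.04],[[-0.002,0,0.026],[0,0,0],0.04],[[-0.002,0,0.026],[0,0,0],0.04]]'| sed -n 2,4p
python3 -m inch '[[[0,0,0.0015],[0,0,0],0.04],[[0,0,0.0015],[0,0,0],0.04]]'| sed -n 2,4p
python3 -m inch '[[[0,0,0.001],[0,0,0],0.04],[[0,0,0.001],[0,0,0],0.04]]'| sed -n 2,4p
python3 -c "
from h import *
to(.4829,.1418,.017,-19)"
```

```text
ee_pos: [0.4829, 0.1424, 0.0191]
orientation: [0.986, -0.166, -0.0, 0.0]
ft_force: [-0.8, -0.4, 1.4]
ee_pos: [0.4832, 0.1427, 0.0178]
orientation: [0.986, -0.165, 0.0, -0.0]
ft_force: [0.6, 1.1, 0.2]
ee_pos: [0.4829, 0.1427, 0.0166]
orientation: [0.986, -0.165, 0.0, 0.0]
ft_force: [-0.5, 0.1, 0.0]
pos [482.9 142.7  16.6] shift [ 0.3  0.8 -0.4] turn -0.04 yaw -19.04 F [-0.5  0.1  0. ] 0.045 q6 2.05
```

```bash

python3 -m inch '[[[0,0,0.001],[0,0,0],0.04],[[0,0,0.0016],[0,0,0],0.04]]'| sed -n 2,4p
python3 -m inch '[[[0.005,0.01,0],[0,0,-4],0.04],[[0.012,0.02,0],[0,0,-8],0.04],[[0.02,0.03,0],[0,0,-12],0.04],[[0.0276,0.04,0],[0,0,-16],0.04],[[0.0276,0.04,0],[0,0,-16],0.04]]'| sed -n 2,4p
python3 -c "
from h import *
to(.502,.096,.016,-3)"
```

```text
ee_pos: [0.483, 0.1427, 0.0162]
orientation: [0.986, -0.165, 0.0, -0.0]
ft_force: [-2.3, -0.9, 16.1]
ee_pos: [0.4978, 0.0948, 0.0162]
orientation: [1.0, -0.026, 0.002, 0.0]
ft_force: [0.5, -2.1, 7.4]
pos [497.8  94.8  16.2] shift [ 4.1 -1.5  0.2] turn -0.02 yaw -3.02 F [ 0.5 -2.1  7.4] 0.045 q6 1.68
```

```bash

python3 -m inch '[[[0.002,-0.001,0],[0,0,0],0.04],[[0.003,-0.001,0],[0,0,0],0.04],[[0.003,-0.001,0],[0,0,0],0.04]]'| sed -n 2,4p
python3 -m inch '[[[0.003,0,0],[0,0,0],0.04],[[0.003,0,0],[0,0,0],0.04],[[0.003,0,0],[0,0,0],0.04]]'| sed -n 2,4p
python3 -m inch '[[[0.003,0,0],[0,0,0],0.04],[[0.003,0,0],[0,0,0],0.04],[[0.003,0,0],[0,0,0],0.04]]'| sed -n 2,4p
python3 -m inch '[[[0.001,0,0],[0,0,0],0.04],[[0.001,0,0],[0,0,0],0.04]]'| sed -n 2,4p
```

```text
ee_pos: [0.499, 0.0961, 0.0162]
orientation: [1.0, -0.026, 0.0, 0.001]
ft_force: [-2.0, -1.2, 10.1]
ee_pos: [0.5014, 0.0963, 0.0162]
orientation: [1.0, -0.027, -0.0, 0.0]
ft_force: [-3.2, -1.0, 10.3]
ee_pos: [0.5015, 0.0963, 0.0161]
orientation: [1.0, -0.027, -0.003, 0.0]
ft_force: [-7.6, -0.6, 16.1]
ee_pos: [0.5016, 0.0963, 0.0162]
orientation: [1.0, -0.027, -0.004, 0.0]
ft_force: [-9.4, 0.4, 17.8]
```

```bash

python3 -m inch '[[[-0.003,0,0],[0,0,0],0.04],[[-0.003,0,-0.02],[0,0,0],0.04],[[-0.003,0,-0.06],[0,0,0],0.04],[[-0.25,0,-0.14],[0,0,0],-0.35],[[-0.25,0,-0.14],[0,0,0],-0.35]]'| sed -n 2,4p
python3 -m inch '[[[-0.12,0.2,-0.05],[0,0,0],-0.35],[[-0.12,0.2,-0.05],[0,0,0],-0.35],[[-0.12,0.2,-0.05],[0,0,0],-0.35],[[-0.12,0.2,-0.05],[0,0,0],-0.35],[[-0.12,0.2,-0.05],[0,0,0],-0.35]]'| sed -n 2,4p
python3 -m inch '[[[-0.05,0.15,0],[0,0,-42],-0.35],[[-0.05,0.15,0],[0,0,-42],-0.35],[[-0.05,0.15,0],[0,0,-42],-0.35],[[-0.05,0.15,0],[0,0,-42],-0.35],[[-0.05,0.15,0],[0,0,-42],-0.35]]'| sed -n 2,4p
sed -i 's/O=np.array(\[.652,-.0527\])/O=np.array([.649,-.0527])/' h.py
cat >> h.py <<'E'
def jars(c,z=.062,region=None):
    hsv=cv2.cvtColor(c['frame'],cv2.COLOR_RGB2HSV)
    roi=np.zeros(hsv.shape[:2],np.uint8)
    P=[[*(O+x*AX+y*AY),.05] for x,y in(region or [(-.06,.0),(.06,.0),(.06,.21),(-.06,.21)])]
    cv2.fillConvexPoly(roi,proj(c,P).astype(np.int32),255)
    for nm,lo,hi in(('brass',(18,60,120),(35,255,255)),('white',(20,0,195),(110,30,255)),('dark',(0,0,30),(179,70,95))):
        m=cv2.inRange(hsv,lo,hi)&roi; m=cv2.morphologyEx(m,cv2.MORPH_OPEN,np.ones((5,5)))
        cs,_=cv2.findContours(m,cv2.RETR_EXTERNAL,cv2.CHAIN_APPROX_NONE)
        for k in cs:
            if cv2.contourArea(k)>60:
                cc,r=cv2.minEnclosingCircle((ray(c,k[:,0],z)[:,:2]*1000).astype(np.float32)); print(nm,np.round(k[:,0].mean(0)),'world',np.round(cc,1),'r',round(r,1),'chest',(w2c(np.array(cc)/1000)*1000).round(1))
E
python3 - <<'E'
from h import *
check()
for n in('top','side'):
    c=cam(n); print(n); jars(c)
    if n=='top':
        f=c['frame'].astype(int); cv2.imwrite('pics/crop8.png',cv2.resize(c['frame'][95:250,195:400],None,fx=3.8,fy=3.8)[:,:,::-1])
        for col in (226,236,246,256,264): print(col,[tuple(v.tolist()) for v in f[184:194,col-1:col+2].mean(1).astype(int)[:,[0,2]]])
        for col in (280,290,300,310): print(col,[tuple(v.tolist()) for v in f[186:196,col-1:col+2].mean(1).astype(int)[:,[0,2]]])
to(0,0,0,87)
E
```

```text
ee_pos: [0.4083, 0.1015, 0.1068]
orientation: [1.0, -0.027, 0.001, -0.0]
ft_force: [-0.6, 0.0, 0.3]
ee_pos: [0.2759, -0.0931, 0.1565]
orientation: [1.0, -0.026, 0.001, 0.001]
ft_force: [0.0, -0.9, -0.4]
ee_pos: [0.2187, -0.2422, 0.1562]
orientation: [0.965, 0.263, -0.0, 0.001]
ft_force: [0.2, 1.0, -0.4]
top [347. 209.] world [ 484.8 -187.3] chest(same view) [-156.8 -143.1] [90.3 89.6] yaw -3.8000000000000114
top [295. 206.] world [493.6 -45.5] chest(same view) [-155.6   -1.1] [89.9 88. ] yaw -0.19999999999998863
top [243. 203.] world [500.9  94.7] chest(same view) [-155.7  139.3] [89.6 89.4] yaw -3.1999999999999886
top
brass [234. 142.] world [654. 116.] r 24.6 chest [ -4.  168.8]
white [285. 142.] world [657.6 -17.9] r 21.9 chest [ 6.8 35.2]
dark [257. 144.] world [650.5  54.7] r 25.2 chest [ -4.2 107.3]
226 [(92, 33), (101, 72), (162, 137), (191, 164), (192, 168), (190, 165), (191, 163), (194, 168), (193, 166), (192, 165)]
236 [(100, 41), (94, 38), (104, 50), (157, 78), (174, 89), (178, 90), (183, 93), (192, 100), (192, 101), (186, 95)]
246 [(151, 68), (136, 62), (113, 54), (143, 7
[... 426 characters left out ...]
 40), (97, 36), (90, 33), (110, 50), (169, 87), (181, 94), (184, 93), (184, 94), (184, 94), (188, 97)]
300 [(100, 39), (99, 40), (94, 35), (95, 42), (123, 63), (174, 91), (188, 99), (187, 96), (187, 95), (183, 92)]
310 [(101, 41), (100, 39), (99, 41), (91, 34), (101, 46), (161, 86), (177, 97), (170, 96), (161, 94), (155, 91)]
side
brass [198. 208.] world [653.  120.1] r 23.9 chest [ -5.2 172.7]
dark [214. 197.] world [648.3  62.2] r 27.0 chest [ -6.8 114.7]
dark [243. 184.] world [615.9 -26.2] r 24.1 chest [-34.5  24.7]
dark [203. 188.] world [692.3  53.5] r 101.2 chest [ 37.6 108.3]
pos [ 219.4 -238.3  155.6] shift [ -70.2 -316.1  155.8] turn -56.86 yaw 30.14 F [ 0.   0.3 -0.1] 0.063 q6 0.0
```

View pics/crop8.png

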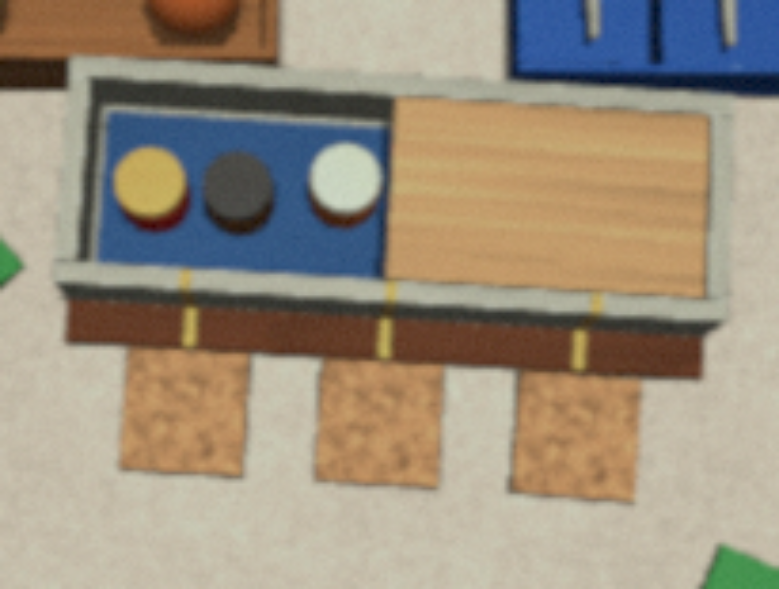

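The three coasters stand flush in a row under the brass marks. The jars' lids are at crop pixels (150,183), (238,188) and (345,178). Now the brass-lidded jar.

```bash

python3 -m inch '[[[0.24,-0.04,0],[0,0,-42],-0.49],[[0.24,-0.04,0],[0,0,-42],-0.49],[[0.24,-0.04,0],[0,0,-42],-0.49],[[0.24,-0.04,0],[0,0,-42],-0.49],[[0.24,-0.04,0],[0,0,-42],-0.49]]'| sed -n 2,3p
python3 -m inch '[[[0,0,0],[0,0,-14.8],-0.49],[[0,0,0],[0,0,-14.8],-0.49],[[0,0,0],[0,0,-14.8],-0.49]]'| sed -n 2,3p
python3 -c "
from h import *
to(.6535,.118,.16,86.95)"
```

```text
ee_pos: [0.4075, -0.0794, 0.156]
orientation: [0.805, 0.593, 0.0, 0.0]
ee_pos: [0.4061, -0.0808, 0.1556]
orientation: [0.724, 0.69, -0.0, -0.0]
pos [406.1 -80.8 155.6] shift [210.4 237.6  -4.4] turn 0.31 yaw 87.26 F [ 0.2 -0.5  0.5] 0.07 q6 -0.32
```

```bash

python3 -m inch '[[[0.21,0.2376,0],[0,0,0.3],-0.49],[[0.21,0.2376,0],[0,0,0.3],-0.49],[[0.21,0.2376,0],[0,0,0.3],-0.49],[[0.21,0.2376,0],[0,0,0.3],-0.49],[[0.21,0.2376,0],[0,0,0.3],-0.49]]'| sed -n 2,3p
python3 -m inch '[[[0,0.07,0],[0,0,0],-0.49],[[0,0.07,0],[0,0,0],-0.49],[[0,0.07,0],[0,0,0],-0.49]]'| sed -n 2,3p
python3 -c "
from h import *
to(.6535,.118,.095,86.95)"
```

```text
ee_pos: [0.6022, 0.0754, 0.1559]
orientation: [0.727, 0.686, -0.0, -0.0]
ee_pos: [0.6736, 0.0702, 0.1547]
orientation: [0.727, 0.687, 0.0, 0.0]
pos [673.6  70.2 154.7] shift [ 46.5 -22.8  59.7] turn -0.23 yaw 86.72 F [-0.6 -0.  -0.2] 0.07 q6 0.06
```

```bash

python3 -m inch '[[[0.0465,-0.0228,0],[0,0,-0.2],-0.49],[[0.0465,-0.0228,0.03],[0,0,-0.2],-0.49],[[0.0465,-0.0228,0.06],[0,0,-0.2],-0.49],[[0.0465,-0.0228,0.06],[0,0,-0.2],-0.49],[[0.0465,-0.0228,0.06],[0,0,-0.2],-0.49]]'| sed -n 2,3p
python3 -c "
from h import *
to(.6535,.118,.029,86.95)
c=cam('side');cv2.imwrite('pics/crop9.png',cv2.resize(c['frame'][115:255,130:330],None,fx=3.5,fy=3.5)[:,:,::-1])"
```

```text
ee_pos: [0.6499, 0.1171, 0.0962]
orientation: [0.725, 0.688, -0.001, -0.0]
pos [649.9 117.1  96.2] shift [ 1.1  3.7 67.1] turn 0.05 yaw 87.0 F [0.4 0.  0.2] 0.07 q6 0.13
```

View pics/crop9.png

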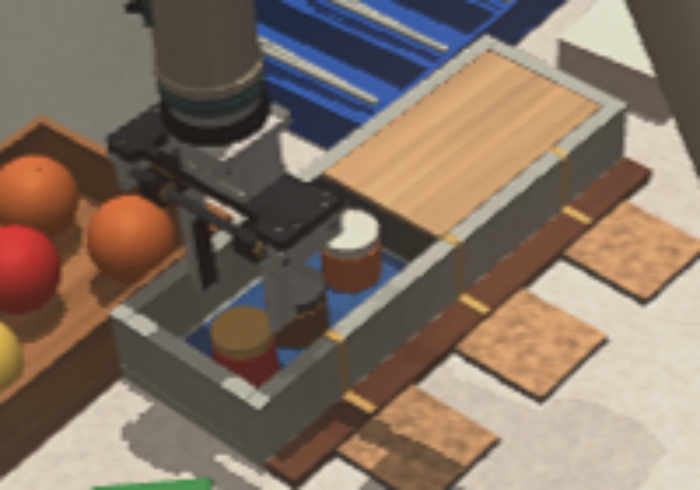

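The open fingers straddle the jar in chest x, with the brass lid at (243,335) ahead of them. I descend and grip.

```bash

python3 -m inch '[[[0.001,0.0025,0.02],[0,0,0],-0.49],[[0.001,0.0025,0.04],[0,0,0],-0.49],[[0.001,0.0025,0.055],[0,0,0],-0.49],[[0.001,0.0025,0.065],[0,0,0],-0.49],[[0.001,0.0025,0.066],[0,0,0],-0.49]]'
python3 -m inch '[[[0,0,0],[0,0,0],0.4],[[0,0,0],[0,0,0],0.4],[[0,0,0],[0,0,0],0.4],[[0,0,0],[0,0,0],0.4],[[0,0,0],[0,0,0],0.4]]' 15
python3 -m inch '[[[0,0,-0.01],[0,0,0],0.4],[[0,0,-0.04],[0,0,0],0.4],[[0,0,-0.08],[0,0,0],0.4],[[0,0,-0.12],[0,0,0],0.4],[[0,0,-0.12],[0,0,0],0.4]]'
```

```text
clock: 31.95
ee_pos: [0.6537, 0.1176, 0.0299]
orientation: [0.725, 0.689, -0.0, -0.0]
ft_force: [0.8, -0.6, 0.6]
grip_width: 0.0701
grip_force: 0.0
clock: 32.45
ee_pos: [0.6546, 0.1179, 0.0309]
orientation: [0.725, 0.689, 0.001, 0.001]
ft_force: [0.1, -0.4, 4.5]
grip_width: 0.0496
grip_force: 15.0
clock: 32.95
ee_pos: [0.6574, 0.1183, 0.1565]
orientation: [0.725, 0.689, 0.005, 0.004]
ft_force: [0.6, -0.6, -0.9]
grip_width: 0.0497
grip_force: 15.0
```

```bash

python3 -m inch '[[[-0.03,-0.154,0],[0,0,0],0.4],[[-0.03,-0.154,0],[0,0,0],0.4],[[-0.03,-0.154,0],[0,0,0],0.4],[[-0.03,-0.154,0],[0,0,0],0.4],[[-0.03,-0.154,0],[0,0,0],0.4]]' | sed -n 2,4p
python3 -m inch '[[[0,0,0.04],[0,0,0],0.4],[[0,0,0.08],[0,0,0],0.4],[[0,0,0.1],[0,0,0],0.4],[[0,0,0.1],[0,0,0],0.4],[[0,0,0.1],[0,0,0],0.4]]'
python3 -c "
from h import *
to(.5015,.0962,.027,86.95)"
```

```text
ee_pos: [0.4962, 0.0956, 0.1494]
orientation: [0.725, 0.689, -0.001, -0.0]
ft_force: [1.1, -0.8, -1.5]
clock: 33.95
ee_pos: [0.5002, 0.0958, 0.0497]
orientation: [0.725, 0.689, 0.0, 0.0]
ft_force: [-0.1, 0.8, -1.4]
grip_width: 0.0493
grip_force: 15.0
pos [500.2  95.8  49.7] shift [ 0.4  1.3 22.7] turn 0.13 yaw 87.08 F [-0.1  0.8 -1.4] 0.049 q6 0.1
```

```bash

python3 -m inch '[[[0,0.001,0.01],[0,0,0],0.4],[[0,0.001,0.019],[0,0,0],0.4],[[0,0.001,0.019],[0,0,0],0.4],[[0,0.001,0.0215],[0,0,0],0.4],[[0,0.001,0.0215],[0,0,0],0.4]]'| sed -n 2,4p
python3 -m inch '[[[0,0,0.001],[0,0,0],0.4],[[0,0,0.001],[0,0,0],0.4]]'| sed -n 2,4p
python3 -m inch '[[[0,0,0.001],[0,0,0],0.4],[[0,0,0.001],[0,0,0],0.4]]'| sed -n 2,4p
python3 -c "
from h import *
to(.5015,.0962,.027,86.95)"
```

```text
ee_pos: [0.4994, 0.0957, 0.0283]
orientation: [0.725, 0.689, 0.0, 0.0]
ft_force: [-1.0, -0.2, -1.3]
ee_pos: [0.4995, 0.0957, 0.0274]
orientation: [0.725, 0.689, 0.0, 0.0]
ft_force: [0.4, 0.7, -1.4]
ee_pos: [0.4997, 0.0957, 0.0268]
orientation: [0.725, 0.689, 0.0, 0.0]
ft_force: [-1.6, 0.2, 2.9]
pos [499.7  95.7  26.8] shift [ 0.6  1.8 -0.2] turn 0.14 yaw 87.09 F [-1.6  0.2  2.9] 0.049 q6 0.1
```

```bash

python3 -m inch '[[[0,0,0],[0,0,0],0],[[0,0,0],[0,0,0],-0.3],[[0,0,0],[0,0,0],-0.49],[[0,0,-0.03],[0,0,0],-0.49],[[0,0,-0.07],[0,0,0],-0.49]]'| sed -n 2,6p
python3 -m inch '[[[0,0,-0.05],[0,0,0],-0.49],[[0,0,-0.06],[0,0,0],-0.49],[[-0.03,0.155,-0.06],[0,0,0],-0.49],[[-0.03,0.155,-0.06],[0,0,0],-0.49],[[-0.03,0.155,-0.06],[0,0,0],-0.49]]'| sed -n 2,4p
python3 -c "
from h import *
to(.6505,.0565,.095,86.95)"
```

```text
ee_pos: [0.4976, 0.0955, 0.0949]
orientation: [0.725, 0.689, -0.002, -0.002]
ft_force: [0.5, -0.5, -0.5]
grip_width: 0.0702
grip_force: 0.0
ee_pos: [0.6462, 0.0594, 0.1558]
orientation: [0.725, 0.689, -0.0, -0.0]
ft_force: [1.2, -0.5, -0.2]
pos [646.2  59.4 155.8] shift [-2.7  4.4 60.8] turn 0.16 yaw 87.11 F [ 1.2 -0.5 -0.2] 0.07 q6 0.04
```

```bash

python3 -m inch '[[[-0.002,0.0,0.03],[0,0,0],-0.49],[[-0.002,0.0,0.06],[0,0,0],-0.49],[[-0.002,0.0,0.06],[0,0,0],-0.49],[[-0.002,0.0,0.06],[0,0,0],-0.49]]'| sed -n 2,3p
python3 -c "
from h import *
to(.6505,.0565,.03,86.95)
for n in('top','side'):
    c=cam(n); print(n); jars(c); jars(c,.058,[(-.12,.1),(-.12,.2),(-.22,.2),(-.22,.1)])"
```

```text
ee_pos: [0.6443, 0.0578, 0.0953]
orientation: [0.725, 0.689, -0.001, -0.001]
pos [644.3  57.8  95.3] shift [-1.   6.4 65.3] turn 0.14 yaw 87.09 F [ 0.4 -0.4  0.1] 0.07 q6 0.03
top
dark [251. 144.] world [651.6  70. ] r 35.9 chest [ -3.9 122.7]
side
dark [244. 184.] world [615.  -31.5] r 23.3 chest [-35.   19.4]
dark [209. 190.] world [688.6  53.5] r 101.5 chest [ 33.9 108.1]
```

```bash

python3 -m inch '[[[-0.001,0.006,0.02],[0,0,0],-0.49],[[-0.001,0.006,0.04],[0,0,0],-0.49],[[-0.001,0.006,0.055],[0,0,0],-0.49],[[-0.001,0.006,0.065],[0,0,0],-0.49],[[-0.001,0.006,0.065],[0,0,0],-0.49]]'| sed -n 2,6p
python3 -m inch '[[[0,0,0],[0,0,0],0.4],[[0,0,0],[0,0,0],0.4],[[0,0,0],[0,0,0],0.4],[[0,0,0],[0,0,0],0.4],[[0,0,0],[0,0,0],0.4]]' 15| sed -n 2,6p
python3 -m inch '[[[0,0,-0.01],[0,0,0],0.4],[[0,0,-0.04],[0,0,0],0.4],[[0,0,-0.08],[0,0,0],0.4],[[0,0,-0.12],[0,0,0],0.4],[[0,0,-0.12],[0,0,0],0.4]]'| sed -n 2,6p
python3 -c "
from h import *
to(.4943,-.0442,.15,86.95)"
```

```text
ee_pos: [0.6506, 0.0566, 0.0313]
orientation: [0.725, 0.689, -0.0, -0.0]
ft_force: [-0.2, 0.2, 1.1]
grip_width: 0.0701
grip_force: 0.0
ee_pos: [0.652, 0.0564, 0.0325]
orientation: [0.725, 0.689, 0.001, 0.001]
ft_force: [0.7, 0.7, 5.1]
grip_width: 0.0497
grip_force: 15.0
ee_pos: [0.6543, 0.0564, 0.1578]
orientation: [0.725, 0.689, 0.004, 0.004]
ft_force: [0.3, -0.3, -0.9]
grip_width: 0.0495
grip_force: 15.0
pos [654.3  56.4 157.8] shift [-108.6 -154.8    6. ] turn 0.14 yaw 87.09 F [ 0.3 -0.3 -0.9] 0.049 q6 0.03
```

```bash

python3 -m inch '[[[-0.1086,-0.153,0],[0,0,0],0.4],[[-0.1086,-0.153,0],[0,0,0],0.4],[[-0.1086,-0.153,0],[0,0,0],0.4],[[-0.1086,-0.153,0],[0,0,0],0.4],[[-0.1086,-0.153,0],[0,0,0],0.4]]' | sed -n 2,4p
python3 -m inch '[[[0,0,0.04],[0,0,0],0.4],[[0,0,0.08],[0,0,0],0.4],[[0,0,0.105],[0,0,0],0.4],[[0,0,0.105],[0,0,0],0.4],[[0,0,0.105],[0,0,0],0.4]]' | sed -n 2,4p
python3 -c "
from h import *
to(.4943,-.0442,.029,86.95)"
```

```text
ee_pos: [0.4865, -0.0454, 0.1502]
orientation: [0.726, 0.688, -0.002, -0.002]
ft_force: [0.6, 0.8, -1.8]
ee_pos: [0.4929, -0.044, 0.046]
orientation: [0.725, 0.689, -0.0, -0.0]
ft_force: [0.5, 0.2, -1.4]
pos [492.9 -44.   46. ] shift [-0.1  1.4 17. ] turn 0.15 yaw 87.1 F [ 0.5  0.2 -1.4] 0.049 q6 -0.18
```

```bash

python3 -m inch '[[[0,0.002,0.01],[0,0,0],0.4],[[0,0.002,0.015],[0,0,0],0.4],[[0,0.002,0.0155],[0,0,0],0.4],[[0,0.002,0.0155],[0,0,0],0.4]]'| sed -n 2,4p
python3 -m inch '[[[0,0,0.001],[0,0,0],0.4],[[0,0,0.001],[0,0,0],0.4]]'| sed -n 2,4p
python3 -m inch '[[[0,0,0.001],[0,0,0],0.4],[[0,0,0.001],[0,0,0],0.4]]'| sed -n 2,4p
python3 -c "
from h import *
to(.4943,-.0442,.029,86.95)"
```

```text
ee_pos: [0.4948, -0.0444, 0.031]
orientation: [0.725, 0.689, 0.0, 0.0]
ft_force: [0.8, -0.1, -2.0]
ee_pos: [0.4947, -0.0444, 0.03]
orientation: [0.725, 0.689, 0.0, 0.0]
ft_force: [-0.2, 0.2, -1.0]
ee_pos: [0.4945, -0.0444, 0.0288]
orientation: [0.725, 0.689, 0.0, 0.0]
ft_force: [-1.1, -0.5, -1.5]
pos [494.5 -44.4  28.8] shift [ 0.2 -0.3 -0.2] turn 0.14 yaw 87.09 F [-1.1 -0.5 -1.5] 0.049 q6 -0.18
```

```bash

python3 -m inch '[[[0,0,0.001],[0,0,0],0.4],[[0,0,0.001],[0,0,0],0.4]]'| sed -n 2,4p
python3 -m inch '[[[0,0,0],[0,0,0],0],[[0,0,0],[0,0,0],-0.3],[[0,0,0],[0,0,0],-0.49],[[0,0,-0.03],[0,0,0],-0.49],[[0,0,-0.07],[0,0,0],-0.49]]'| sed -n 2,6p
python3 -m inch '[[[0,0,-0.05],[0,0,0],-0.49],[[0,0,-0.06],[0,0,0],-0.49],[[0.033,0.161,-0.06],[0,0,0],-0.49],[[0.033,0.161,-0.06],[0,0,0],-0.49],[[0.033,0.161,-0.06],[0,0,0],-0.49]]'| sed -n 2,4p
python3 -m inch '[[[0,0,0],[0,0,0],-0.49],[[0,0,0.04],[0,0,0],-0.49],[[0,0,0.055],[0,0,0],-0.49],[[0,0,0.055],[0,0,0],-0.49]]'| sed -n 2,4p
python3 -c "
from h import *
to(.6575,-.019,.03,86.95)
c=cam('side');cv2.imwrite('pics/crop10.png',cv2.resize(c['frame'][115:255,130:330],None,fx=3.5,fy=3.5)[:,:,::-1])"
```

```text
ee_pos: [0.4946, -0.0444, 0.0284]
orientation: [0.725, 0.689, 0.0, 0.0]
ft_force: [-1.6, -0.3, 5.1]
ee_pos: [0.4928, -0.044, 0.0966]
orientation: [0.725, 0.689, -0.001, -0.002]
ft_force: [1.2, 0.2, 0.2]
grip_width: 0.0698
grip_force: 0.0
ee_pos: [0.6441, -0.0215, 0.1574]
orientation: [0.725, 0.689, -0.0, 0.0]
ft_force: [-0.4, -1.3, -0.5]
ee_pos: [0.6395, -0.0215, 0.0989]
orientation: [0.725, 0.689, -0.003, -0.003]
ft_force: [-0.9, 0.3, 0.0]
pos [639.5 -21.5  98.9] shift [ 3.3 18.4 68.7] turn 0.14 yaw 87.09 F [-0.9  0.3  0. ] 0.07 q6 -0.09
```

View pics/crop10.png

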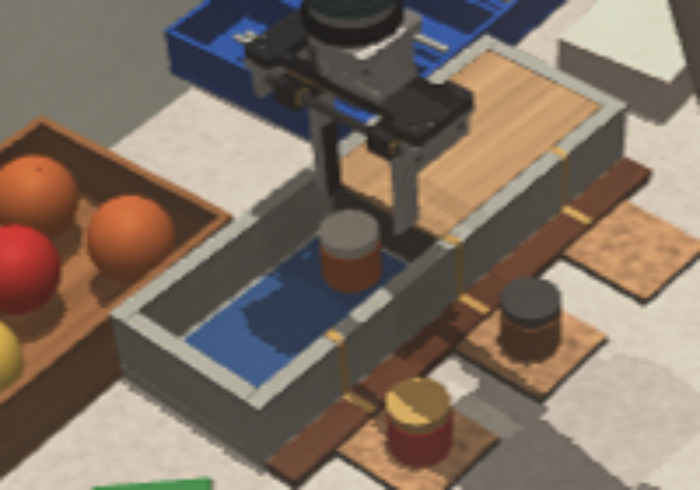

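Brass (419,400) and dark (531,300) stand on their coasters. Only the white-lidded jar (350,230) is left in the well.

```bash

python3 -m inch '[[[0.003,0.017,0],[0,0,0],-0.49],[[0.003,0.017,0],[0,0,0],-0.49],[[0.003,0.017,0],[0,0,0],-0.49],[[0.003,0.017,0],[0,0,0],-0.49]]'| sed -n 2,4p
python3 -c "
from h import *
c=cam('side');print(ray(c,[230,180.7],.062)); c=cam('top');print(ray(c,[195+345/3.8,95+178/3.8],.062))
to(.6575,-.019,.03,86.95)"
```

```text
ee_pos: [0.6595, -0.0197, 0.1035]
orientation: [0.725, 0.689, 0.0, 0.0]
ft_force: [-0.2, 0.4, -0.2]
[[ 0.65422311 -0.01528097  0.062     ]]
[[ 0.65669983 -0.0199767   0.062     ]]
pos [659.5 -19.7 103.3] shift [ 0.6 -2.  73.3] turn 0.13 yaw 87.08 F [0.2 0.2 0.2] 0.07 q6 -0.08
```

```bash

python3 -m inch '[[[0.0015,-0.003,0.02],[0,0,0],-0.49],[[0.0015,-0.003,0.04],[0,0,0],-0.49],[[0.0015,-0.003,0.055],[0,0,0],-0.49],[[0.0015,-0.003,0.072],[0,0,0],-0.49],[[0.0015,-0.003,0.072],[0,0,0],-0.49]]'| sed -n 2,6p
python3 -m inch '[[[0,0,0],[0,0,0],0.4],[[0,0,0],[0,0,0],0.4],[[0,0,0],[0,0,0],0.4],[[0,0,0],[0,0,0],0.4],[[0,0,0],[0,0,0],0.4]]' 15| sed -n 2,6p
python3 -m inch '[[[0,0,-0.01],[0,0,0],0.4],[[0,0,-0.04],[0,0,0],0.4],[[0,0,-0.08],[0,0,0],0.4],[[0,0,-0.12],[0,0,0],0.4],[[0,0,-0.12],[0,0,0],0.4]]'| sed -n 2,6p
python3 -c "
from h import *
to(.4866,-.185,.15,86.95)
check()"
```

```text
ee_pos: [0.6547, -0.0178, 0.0286]
orientation: [0.725, 0.689, -0.002, -0.002]
ft_force: [-0.9, 0.3, -0.3]
grip_width: 0.0701
grip_force: 0.0
ee_pos: [0.658, -0.0181, 0.032]
orientation: [0.725, 0.689, 0.001, 0.001]
ft_force: [-0.1, 0.2, 4.7]
grip_width: 0.0498
grip_force: 15.0
ee_pos: [0.6608, -0.0183, 0.1576]
orientation: [0.725, 0.689, 0.004, 0.005]
ft_force: [0.2, -0.3, -1.6]
grip_width: 0.0495
grip_force: 15.0
pos [660.8 -18.3 157.6] shift [-175.3 -165.6    5.8] turn 0.14 yaw 87.09 F [ 0.2 -0.3 -1.6] 0.05 q6 -0.08
top [347. 209.] world [ 484.8 -187.3] chest(same view) [-156.8 -143.1] [90.3 89.7] yaw -3.3000000000000114
```

```bash

python3 -m inch '[[[-0.176,-0.164,0],[0,0,0],0.4],[[-0.176,-0.164,0],[0,0,0],0.4],[[-0.176,-0.164,0],[0,0,0],0.4],[[-0.176,-0.164,0],[0,0,0],0.4],[[-0.176,-0.164,0],[0,0,0],0.4]]' | sed -n 2,4p
python3 -m inch '[[[0,0,0.0],[0,0,0],0.4],[[0,0,0.04],[0,0,0],0.4],[[0,0,0.08],[0,0,0],0.4],[[0,0,0.105],[0,0,0],0.4],[[0,0,0.105],[0,0,0],0.4]]' | sed -n 2,4p
python3 -m inch '[[[0,0,0],[0,0,0],0.4],[[0,0,0],[0,0,0],0.4]]' | sed -n 2,4p
python3 -c "
from h import *
to(.4865,-.1857,.028,86.95)"
```

```text
ee_pos: [0.4805, -0.1858, 0.1486]
orientation: [0.725, 0.689, -0.001, -0.002]
ft_force: [0.3, 0.0, -0.8]
ee_pos: [0.4807, -0.1827, 0.0412]
orientation: [0.725, 0.689, -0.002, -0.005]
ft_force: [-1.1, -0.4, -1.2]
ee_pos: [0.4855, -0.1856, 0.0467]
orientation: [0.725, 0.689, 0.0, 0.001]
ft_force: [0.2, 0.3, -0.7]
pos [ 485.5 -185.6   46.7] shift [-0.   0.9 18.7] turn 0.16 yaw 87.11 F [ 0.2  0.3 -0.7] 0.05 q6 -0.45
```

```bash

python3 -m inch '[[[0,0,0.01],[0,0,0],0.4],[[0,0,0.015],[0,0,0],0.4],[[0,0,0.0175],[0,0,0],0.4],[[0,0,0.0175],[0,0,0],0.4],[[0,0,0.0175],[0,0,0],0.4]]'| sed -n 2,4p
python3 -m inch '[[[0,0,0.001],[0,0,0],0.4],[[0,0,0.001],[0,0,0],0.4]]'| sed -n 2,4p
python3 -m inch '[[[0,0,0.001],[0,0,0],0.4],[[0,0,0.001],[0,0,0],0.4]]'| sed -n 2,4p
```

```text
ee_pos: [0.4844, -0.1855, 0.0284]
orientation: [0.725, 0.689, 0.0, 0.0]
ft_force: [0.2, -0.5, -1.3]
ee_pos: [0.4846, -0.1856, 0.0279]
orientation: [0.725, 0.689, 0.0, 0.0]
ft_force: [-0.6, 0.1, 4.0]
ee_pos: [0.4846, -0.1856, 0.0279]
orientation: [0.725, 0.689, 0.0, 0.001]
ft_force: [-1.5, 1.3, 11.8]
```

```bash

python3 -m inch '[[[0,0,-0.001],[0,0,0],0],[[0,0,-0.001],[0,0,0],-0.3],[[0,0,-0.001],[0,0,0],-0.49],[[0,0,-0.03],[0,0,0],-0.49],[[0,0,-0.08],[0,0,0],-0.49]]'| sed -n 2,6p
python3 -m inch '[[[0,0,-0.05],[0,0,0],1],[[0,0,-0.06],[0,0,0],1],[[0.0,0.155,-0.06],[0,0,0],1],[[0.0,0.155,-0.06],[0,0,0],1],[[0.0,0.155,-0.06],[0,0,0],1]]' 30| sed -n 2,4p
python3 -m inch '[[[0,0,0],[0,0,0],1],[[0,0,0.04],[0,0,0],1],[[0,0,0.065],[0,0,0],1],[[0,0,0.065],[0,0,0],1],[[0,0,0.065],[0,0,0],1]]'
python3 -c "
from h import *
to(.642,-.17,.08,86.95)"
```

```text
ee_pos: [0.4818, -0.1841, 0.1039]
orientation: [0.725, 0.689, -0.001, -0.004]
ft_force: [0.5, -0.6, -0.6]
grip_width: 0.0697
grip_force: 0.0
ee_pos: [0.6353, -0.193, 0.1656]
orientation: [0.725, 0.689, -0.0, -0.0]
ft_force: [0.3, 0.0, 0.3]
clock: 47.0
ee_pos: [0.6333, -0.1929, 0.1007]
orientation: [0.725, 0.689, -0.0, -0.001]
ft_force: [0.3, 0.4, 0.5]
grip_width: 0.0004
grip_force: 0.0
pos [ 633.3 -192.9  100.7] shift [23.3  7.5 20.7] turn 0.13 yaw 87.08 F [0.3 0.4 0.5] 0.0 q6 -0.35
```

```bash

python3 -m inch '[[[0.02,0.007,0.01],[0,0,0],1],[[0.02,0.007,0.018],[0,0,0],1],[[0.02,0.007,0.018],[0,0,0],1],[[0.02,0.007,0.018],[0,0,0],1]]' | sed -n 2,4p
python3 -m inch '[[[0,0,0.002],[0,0,0],1],[[0,0,0.002],[0,0,0],1]]' | sed -n 2,4p
python3 -m inch '[[[0,0,0.001],[0,0,0],1],[[0,0,0.001],[0,0,0],1]]' | sed -n 2,4p
python3 -m inch '[[[0,0,0.001],[0,0,0],1],[[0,0,0.001],[0,0,0],1]]' | sed -n 2,4p
```

```text
ee_pos: [0.6422, -0.1742, 0.0841]
orientation: [0.725, 0.689, -0.0, 0.001]
ft_force: [-0.8, 0.9, -0.1]
ee_pos: [0.6421, -0.174, 0.0816]
orientation: [0.725, 0.689, -0.0, 0.0]
ft_force: [0.4, -0.2, -0.4]
ee_pos: [0.6421, -0.1737, 0.0803]
orientation: [0.725, 0.689, -0.0, 0.0]
ft_force: [-0.3, 0.0, -0.3]
ee_pos: [0.6422, -0.1737, 0.0803]
orientation: [0.725, 0.689, -0.0, 0.0]
ft_force: [-1.5, 1.0, 4.5]
```

```bash

python3 -m inch '[[[0.005,0,0.0006],[0,0,0],1],[[0.02,0,0.0006],[0,0,0],1],[[0.04,0,0.0006],[0,0,0],1],[[0.065,0,0.0006],[0,0,0],1],[[0.09,0,0.0006],[0,0,0],1]]' | sed -n 2,4p
python3 -m inch '[[[0.025,0,0],[0,0,0],1],[[0.05,0,0],[0,0,0],1],[[0.075,0,0],[0,0,0],1],[[0.1,0,0],[0,0,0],1],[[0.11,0,0],[0,0,0],1]]' | sed -n 2,4p
python3 -m inch '[[[0.008,0,0],[0,0,0],1],[[0.016,0,0],[0,0,0],1],[[0.024,0,0],[0,0,0],1],[[0.03,0,0],[0,0,0],1],[[0.03,0,0],[0,0,0],1]]' | sed -n 2,4p
python3 -c "
from h import *
go(0,0,.08)"
```

```text
ee_pos: [0.647, -0.0846, 0.0802]
orientation: [0.725, 0.689, -0.001, 0.002]
ft_force: [-0.5, -3.0, 5.9]
ee_pos: [0.6531, 0.0277, 0.0803]
orientation: [0.724, 0.69, 0.001, 0.001]
ft_force: [-0.9, -2.6, 7.1]
ee_pos: [0.6553, 0.0556, 0.0802]
orientation: [0.724, 0.689, 0.001, 0.002]
ft_force: [-0.6, -2.2, 5.5]
chest [  0.5 108.5] z 0.0802 tool shift [-108.5   -0.9    0.5] yaw 87.15 F [-0.6 -2.2  5.5]
```

```bash

python3 -m inch '[[[0.008,0,0.0003],[0,0,0],1],[[0.016,0,0.0003],[0,0,0],1],[[0.02,0,0.0003],[0,0,0],1],[[0.02,0,0.0003],[0,0,0],1]]' | sed -n 2,4p
python3 -m inch '[[[0,0,-0.03],[0,0,0],1],[[0,0,-0.08],[0,0,0],1],[[-0.1,-0.0,-0.1],[0,0,0],1],[[-0.2,-0.1,-0.1],[0,0,0],1],[[-0.2,-0.1,-0.1],[0,0,0],1]]' | sed -n 2,4p
python3 -m inch '[[[-0.15,-0.19,0],[0,0,0],1],[[-0.15,-0.19,0],[0,0,0],1],[[-0.15,-0.19,0],[0,0,0],1],[[-0.15,-0.19,0],[0,0,0],1],[[-0.15,-0.19,0],[0,0,0],1]]' | sed -n 2,4p
python3 -m inch '[[[-0.02,-0.15,0],[0,0,0],1],[[-0.02,-0.15,0],[0,0,0],1],[[-0.02,-0.15,0],[0,0,0],1],[[-0.02,-0.15,0],[0,0,0],1]]' | sed -n 2,4p
python3 - <<'E'
from h import *
c=cam('top');cv2.imwrite('pics/crop11.png',cv2.resize(c['frame'][95:250,195:400],None,fx=3.8,fy=3.8)[:,:,::-1])
d=cam('side');cv2.imwrite('pics/crop12.png',cv2.resize(d['frame'][115:285,130:355],None,fx=3.4,fy=3.4)[:,:,::-1])
for x in(c,d): jars(x,.058,[(-.12,.2),(-.22,.2),(-.22,-.19),(-.12,-.19)])
E
```

```text
ee_pos: [0.6566, 0.0749, 0.0802]
orientation: [0.724, 0.689, 0.0, 0.003]
ft_force: [0.2, -3.2, 7.0]
ee_pos: [0.593, -0.0543, 0.1742]
orientation: [0.724, 0.689, 0.0, 0.001]
ft_force: [0.4, -0.3, -0.0]
ee_pos: [0.3935, -0.1939, 0.1738]
orientation: [0.725, 0.689, -0.0, 0.0]
ft_force: [0.4, -0.2, -0.3]
ee_pos: [0.2398, -0.2046, 0.1734]
orientation: [0.727, 0.687, -0.001, -0.001]
ft_force: [1.2, 0.2, -0.6]
brass [242. 201.] world [499.6  94.6] r 25.2 chest [-157.1  139.2]
white [350. 207.] world [ 484.6 -186.9] r 21.7 chest [-157.  -142.7]
dark [295. 204.] world [493.4 -43.9] r 23.1 chest [-155.9    0.6]
brass [249. 229.] world [497.7  97.8] r 24.9 chest [-159.1  142.2]
white [312. 175.] world [ 480.1 -178.6] r 18.9 chest [-162.  -134.7]
dark [281. 201.] world [492.3 -36.2] r 26.5 chest [-157.4    8.1]
```

View pics/crop11.png

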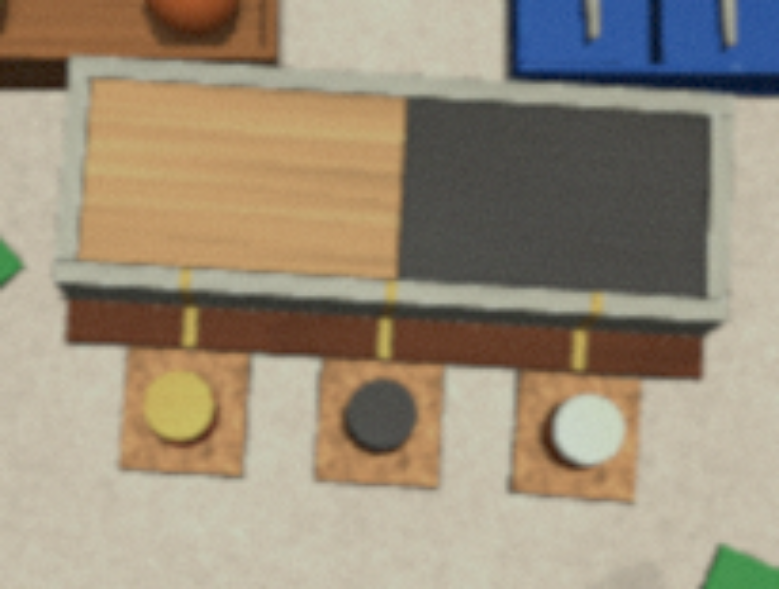

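View pics/crop12.png

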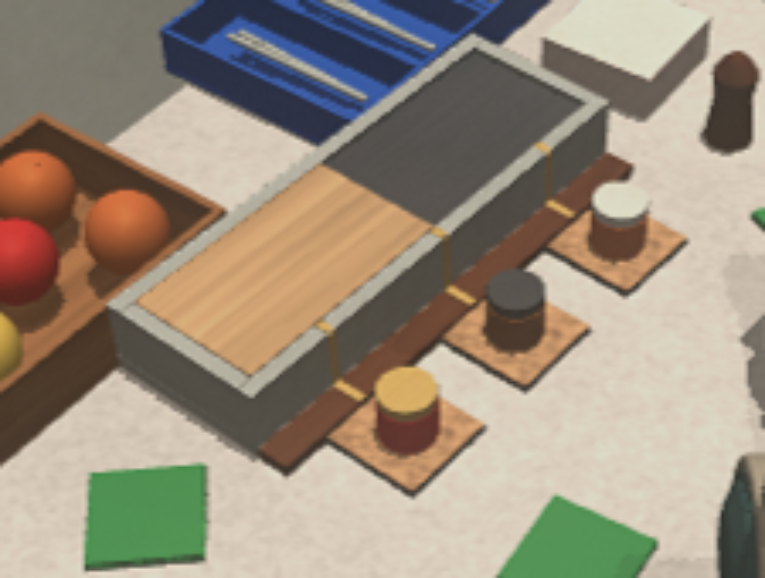

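The cover is shut tight against the +y wall with no gap. All three jars stand centred on coasters flush with the plinth under the marks, so I hand in.

```bash
python3 -c "
from workcell import manip
print(manip.job_done())"
```

```text
the job is handed in; nothing more can be done
None
```

The job is handed in: the cover was slid open and is now fully shut again, the three cork coasters stand in a row against the plinth, about 3 mm or less off the brass marks, and all three jars stand upright and centred, one on each; I didn't touch the other things on the counter.

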